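# Park the ink roller on the sloping board behind a chock

### The arm

A 7-joint arm with a two-finger parallel gripper is mounted at the origin on the work surface. World frame = base frame: x ahead of the robot, y to its left, z up, the work surface at z = 0. Lengths are in m, angles in degrees, forces in N, time in s.
With the tool pointing down it reaches from about 0.425 to 0.875 m from the base axis. Payload 4.7 kg.
Tool frame: the origin (TCP) lies between the finger pads; the fingertips stand 8 mm ahead of it and the grasp point (between the pads) lies 11 mm behind it; z points along the fingers, y is the line along which they close (so a half turn about z gives the same grasp; the last joint's range is limited). The gripper opens to 87 mm and grips with 3 to 60 N. Pads are 19 mm wide; open, the fingers measure 117 mm over their backs; the gripper's body (75 mm by 190 mm) begins 51 mm behind the grasp point.
Start: joints at [75.006, 18.392, -4.016, 83.108, 1.295, 78.541, -3.26], TCP at [0.177, -0.625, 0.231] pointing down, gripper open.
Joint ranges: [-163.93, 163.93], [-17.29, 119.83], [-79.2, 71.16], [3.27, 140.29], [-89.18, 269.18], [5.43, 117.66], [-154.24, 154.24]. Speed limits (degrees/s): [147.25, 147.25, 180, 180, 180, 180, 180].

### API

Orientations are given as [roll, pitch, yaw] about the fixed x, y, z axes, in that order (R = Rz(yaw) Ry(pitch) Rx(roll)).
In Python, from cell import env, viewer gives the robot as it stands. The module is installed in compiled form; this text tells all that it offers.
- The arm moves only by the tool arm_command, never from a script. Its argument "series" is a list of rows, each a list of 2 entries, a list of its own where there are three numbers: the shift along the tool's x, y, z in mm, then the turn about the tool's z in rad. A call has exactly 5 rows; each row is the pose to reach, as a shift and turn from the pose commanded when the call began, along the tool's axes at that moment; what a row does not reach only later rows make up. A row lasts 1/10 s, in which the tool goes at most 50 mm and 8.59 degrees, less where a joint would pass 70% of its speed; a pose out of reach is approached as far as the arm can. A call with a gripper value outside its range is refused whole. "grip" is the gripper command: -1 is fully open, 1 is shut, values between are in proportion, set as the call begins (left out, the last holds). The fingers move at their own pace and stop on an object; "grip_force" is the grip in N (left out, the last holds). Time passes only in rows, so rows that repeat a pose let the fingers close, or fill a call up. It gives the time, the measured TCP pose, the force, the opening and the grip force at its end, in the units of the state.
- env.get_obs(): the state, without advancing time (a new reading comes with each control period).
- viewer.read_camera(name): name is "side" or "top" or "wrist"; returns (picture, depth): 420x560x3 uint8, blue, green, red; 420x560 float32, m along the optical axis (not along the pixel's ray), 0 where there is no reading.
- viewer.calibration(name): a dict with "K" (3x3 intrinsics, pixels), "T" (4x4, takes a point from camera to world coordinates); the wrist camera has in their place "hand_eye" (4x4, takes a point from camera to tool coordinates, whose origin is the TCP and whose axes are the flange's). Camera axes: x right, y up, looking along -z (the intrinsics and any distortion apply to the point x, -y, -z); pixel columns grow to the right and rows downward; lengths in m; the calibration is good to about 2 mm. A picture is of the moment at which its call begins: read the wrist's pose just before it. calibration takes no time and is no camera call.
- env.sign_off(): hands the job in; it is judged then, once.
The state is a dict: "time_s": time; "qpos": joint angles; "joint_velocities": joint speeds; "effort": joint torques, N m; "tool_pos": TCP position; "tool_rot": TCP orientation; "force": force on the tool from outside, world axes, zero at the start; "wrist_torque": the same for the moment, N m; "grip_width": finger opening in m; "grasp_force": force on a finger pad.
Only numpy, scipy, OpenCV 4.12 (cv2) and the standard library are available. Lean on these libraries where they do the work, as an engineer would, in place of code of your own. Each camera call takes 0.05 s, during which the arm holds its last target. There are 200 camera calls.

### The job

Set the red chock on the yellow patch of the sloping white board, flat, square to the slope, wholly on the patch and with its two black toes pointing uphill. Then take the blue ink roller out of its rack and set it down gently on the board, level across the slope, centred and resting lightly against both toes while you still hold it; only then let go, so that it never drops or rolls loose. Leave the jar and the tape roll where they are.

Things in the scene. Friction and masses are not known exactly. Their poses are not given: they have to be found in the camera images.
- rack: Fixed plywood roller rack. Origin on the table below the middle of the stored roller's axis; x to the rack's back (away from the robot), y along the stored roller, z up. Two 12 mm cheeks at y = +-91 mm carry the roller's stub axles 92 mm up, behind a 6 mm and before a 14 mm tooth (24 mm apart): lift 9 mm, then draw out to the front. Open air below the roller between the cheeks.
- shelf_edge (a point): Middle of the lower front edge of the rack's shelf: 30 mm behind the roller's axis, 225 mm above the table. The shelf runs 60 mm back from here, is 220 mm long and 14 mm thick and bears three fixed ink tubs, up to 287 mm above the table. A gripper straight above the roller would hit it: come from the front, the tool leaning about 30 degrees.
- deck: Fixed white board 260 x 240 x 12 mm that slopes 10 degrees down towards the robot side. Origin at the centre of its top face (about 50 mm above the table); x points uphill along the face, y level across it, z square out of the face. No rim: a roller left alone rolls off the low edge.
- patch (a point): Centre of the yellow patch painted on the board, 45 mm downhill of the board's centre; axes as the board's. The patch measures 135 mm along the slope by 200 mm across.
- chock: Loose U-shaped chock, 85 x 150 mm, about 0.7 kg, on the table in front of the rack. Origin at the centre of its underside, z up, x towards its toes. Red rear bar at the back, and two red arms 30 mm wide at y = +-60 mm, 25 mm high, ending in black toes whose faces slope at 45 degrees down to x = 42.5 mm. The 90 mm gap between the arms is open, with room for a finger.
- chock_bar (a point): Middle of the chock's red rear bar, the place to grip it, 26 mm above its underside and 30 mm behind its centre. The bar is 25 mm thick (along the chock's x), 150 mm long, 42 mm high.
- chock_seat (a point): Where the middle of the roller's axis lies when the roller rests on the same face as the chock, centred against both toes: 54 mm ahead of the chock's origin, 28 mm above its underside. Moves with the chock.
- roller: Loose blue ink roller, a cylinder 56 mm in diameter and 160 mm long with a steel stub axle 16 mm in diameter and 20 mm long on each end, about 0.6 kg. Origin at its centre, y along its axis; x and z turn with it as it rolls. It starts in the rack, its axis 100 mm above the table.
- jar: Loose jar with black lid, 66 mm in diameter, 90 mm high, standing between rack and board; origin at the centre of its underside. Bystander.
- tape: Loose roll of orange tape lying flat, 84 mm in diameter, 30 mm high; origin at the centre of its underside. Bystander.
Things that resemble listed ones, but are neither listed nor needed, are in the scene too. There is more than one size of the roller; the one meant has the size given above. Of the things that look like the chock, the smaller one is meant.

How it is judged (in metres and radians):
On the way, in this order (a step that is already met when the one before it is completed fails the run):
1. the chock stands on the yellow patch, flat and square, released and at rest (x of chock in the frame of patch between -0.025 and 0.025 m and y of chock in the frame of patch between -0.025 and 0.025 m and z of chock in the frame of deck between -0.006 and 0.006 m and angle between the z axis of chock and the z axis of deck, either way round below 0.08 rad and angle between the x axis of chock and the x axis of deck, either way round below 0.2 rad and contact force between the fingers and chock below 0.05 N and linear speed of chock below 0.02 m/s), for 0.2 s.
2. the roller, still in the fingers, is down at the board and touches the chock's toes (x of roller in the frame of chock between 0.0461 and 0.0621 m and y of roller in the frame of chock between -0.03 and 0.03 m and z of roller in the frame of deck between 0.022 and 0.034 m and angle between the y axis of roller and the y axis of chock, either way round below 0.1 rad and contact force between roller and chock above 0.2 N and x of roller in the frame of deck above -0.035 m and contact force between the fingers and roller above 1 N), for 0.1 s.
At the end, for the whole second after the job is handed in: Chock flat on the board, centre within 25 mm of the patch centre each way, square within 0.2 rad, toes uphill; roller on the board (within 6 mm) touching the toes (within 8 mm), centred on the chock within 30 mm, parallel within 0.1 rad; both released and at rest; bystanders within 30 mm (all of step 1 and x of roller in the frame of chock between 0.0461 and 0.0621 m and y of roller in the frame of chock between -0.03 and 0.03 m and z of roller in the frame of deck between 0.022 and 0.034 m and angle between the y axis of roller and the y axis of chock, either way round below 0.1 rad and contact force between roller and chock above 0.2 N and x of roller in the frame of deck above -0.035 m and contact force between the fingers and roller below 0.05 N and linear speed of roller below 0.02 m/s).
It fails at once if the roller, out of the fingers, drops or rolls faster than 0.3 m/s (contact force between the fingers and roller below 0.05 N and linear speed of roller above 0.3 m/s).
It fails at once if a bystander (jar, tape roll) is moved more than 30 mm (distance of any of jar, tape from where it was at the start of the episode above 0.03 m).
It also fails if it takes over 72 s, if anything falls off the work surface, if the arm or the gripper's body presses on something with over 40 N, if the wrist force passes 120 N, or if a joint passes its speed limit or range.

## Working session

There is one attempt and no reset: what is moved stays moved. The work goes in short steps, Python scripts to look and compute and a tool call to move; the robot and the scene stay as the last step left them, time stands still between calls to the robot, and variables do not carry over. Pictures are saved under pics/ and viewed, at most 10 in all, crops included, and the job is handed in when it is done.

Besides the shell and the picture viewer there is one more tool, called as name([rows], argument=value, ...), one row to a line, values as JSON. arm_command: Moves the arm, as the interface text tells. Its arguments: {"type":"object","properties":{"series":{"type":"array"},"grip":{"type":"number"},"grip_force":{"type":"number"}},"required":["series"]}

```bash
mkdir -p pics
cat > h.py <<'E'
import numpy as np, cv2
from scipy.spatial.transform import Rotation as Ro
from cell import env, viewer
def T(name):
    c=viewer.calibration(name)
    if 'T' in c: return c['K'],np.array(c['T']),c
    o=env.get_obs(); M=np.eye(4); M[:3,:3]=Ro.from_euler('xyz',o['tool_rot'],degrees=True).as_matrix(); M[:3,3]=o['tool_pos']
    return c['K'],M@np.array(c['hand_eye']),c
def snap(name):
    K,M,c=T(name); im,d=viewer.read_camera(name)
    v,u=np.mgrid[:420,:560]
    dist=c.get('dist'); dist=c.get('distortion') if dist is None else dist
    pts=np.stack([u.ravel(),v.ravel()],1).astype(np.float64)
    n=cv2.undistortPoints(pts[:,None],np.array(K,float),None if dist is None else np.array(dist,float))[:,0]
    z=d.ravel().astype(float)
    P=np.stack([n[:,0]*z,-n[:,1]*z,-z],1)@M[:3,:3].T+M[:3,3]
    P[z==0]=np.nan
    return im,d,P.reshape(420,560,3)
E
python3 - <<'E'
from h import *
o=env.get_obs(); print(o)
for n in ('side','top','wrist'):
    K,M,c=T(n); print(n,c.keys(),np.round(M,3).tolist(),np.round(K,1).tolist(),c.get('distortion'))
    im,d,P=snap(n); cv2.imwrite(f'pics/{n}0.png',im); np.savez(f'{n}0.npz',im=im,P=P)
    print(np.isnan(P).mean())
a=cv2.imread('pics/side0.png');b=cv2.imread('pics/top0.png')
E
```

```text
{'time_s': 0.0, 'qpos': array([75.00562341, 18.43974382, -4.01338942, 83.17289046,  1.29443002,
       78.54068125, -3.26121257]), 'joint_velocities': array([ 0.01830857, -0.00072907, -0.00042334, -0.01775126, -0.04999687,
        0.04249456, -0.0902763 ]), 'effort': array([-3.08749259e-04, -4.91285169e+01, -4.04254971e-01, -3.12527347e+01,
       -6.40660571e-02,  4.36868286e-02,  1.90952210e-04]), 'tool_pos': array([ 0.17679748, -0.62495118,  0.22947107]), 'tool_rot': array([-1.79891883e+02,  5.76460714e-03,  1.58007281e+01]), 'force': array([-1.35216654, -0.40333472, -1.28828225]), 'wrist_torque': array([-0.01321559,  0.02124177,  0.01440441]), 'grasp_force': 0.0, 'grip_width': 0.08706434434243003}
side dict_keys(['K', 'T']) [[-0.652, 0.455, -0.607, -0.237], [-0.758, -0.375, 0.534, 0.721], [0.016, 0.808, 0.589, 0.865], [0.0, 0.0, 0.0, 1.0]] [[453.7, 0.0, 285.9], [0.0, 453.7, 211.0], [0.0, 0.0, 1.0]] None
0.00556547619047619
top dict_keys(['K', 'T']) [[0.024, 0.989, -0.148, 0.292], [-1.0, 0.022, -0.018, 0.064], [-0.015, 0.148, 0.989, 1.349], [0.0, 0.0, 0.0, 1.0]] [[507.9, 0.0, 279.8], [0.0, 507.9, 215.6], [0.0, 0.0, 1.0]] None
0.003932823129251701
wrist dict_keys(['K', 'hand_eye']) [[0.272, 0.933, 0.235, 0.24], [-0.962, 0.264, 0.066, -0.607], [-0.001, -0.244, 0.97, 0.385], [0.0, 0.0, 0.0, 1.0]] [[322.7, 0.0, 279.2], [0.0, 322.7, 212.4], [0.0, 0.0, 1.0]] None
0.025408163265306122
```

View pics/top0.png

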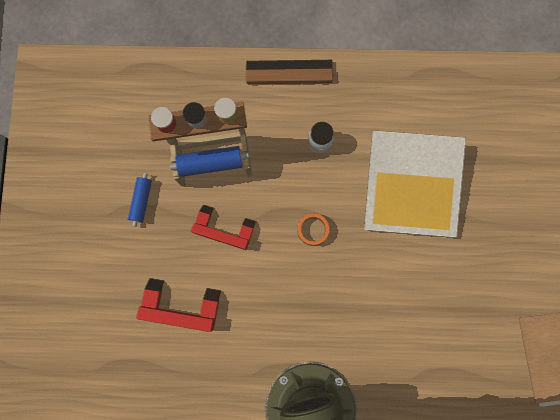

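View pics/side0.png

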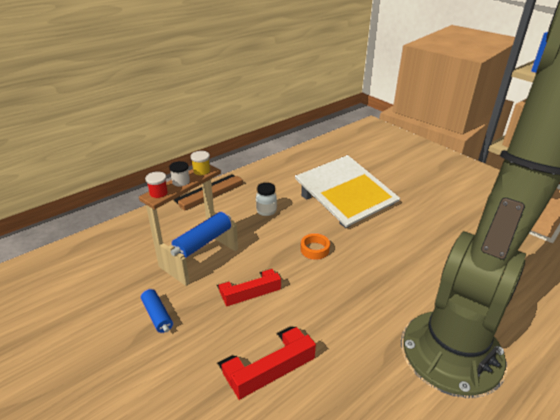

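```bash
cat > meas.py <<'E'
from h import *
def load(n):
    z=np.load(f'{n}0.npz'); return cv2.cvtColor(z['im'],cv2.COLOR_BGR2HSV),z['P']
def near(P,p,r): return np.hypot(P[...,0]-p[0],P[...,1]-p[1])<r
if __name__=='__main__':
    H,P=load('top')
    g=lambda u,v:np.round(P[v,u],3)
    print('chock',g(223,238),'bigchock',g(178,320),'roller',g(210,161),'jar',g(322,130),'tape',g(300,230),'small',g(140,200),'tubs',g(162,117),g(194,113),g(225,107))
    cc=P[238,223]; rc=P[161,210]; pc=P[200,412]
    for n in ('top','side'):
        H,P=load(n)
        hue=H[...,0];s=H[...,1];v=H[...,2]
        red=((hue<8)|(hue>172))&(s>150)&(v>60)&near(P,cc,.13)&(P[...,2]>.004)&(P[...,2]<.06)
        top=red&(P[...,2]>.038)
        q=P[top]; r=cv2.minAreaRect((q[:,:2]*1000).astype(np.float32)); print(n,'bar top',r,np.median(q[:,2]),len(q))
        q=P[red]; r=cv2.minAreaRect((q[:,:2]*1000).astype(np.float32)); print(n,'red all',r)
        blk=(v<45)&near(P,cc,.12)&(P[...,2]>.008)&(P[...,2]<.06); q=P[blk]; print('toes',q.mean(0),len(q))
        for sg in (1,-1):
            qq=q[(q[:,1]-q[:,1].mean())*sg>0]; print(sg,np.round(qq.mean(0),4))
        blue=(hue>105)&(hue<130)&(s>120)&near(P,rc,.13)&(P[...,2]>.06)
        q=P[blue]; d=np.linalg.svd(q-q.mean(0),full_matrices=False)[2][0]
        # cylinder fit, r=.028
        from scipy.optimize import least_squares
        def f(x):
            a=np.array([np.cos(x[3])*np.cos(x[4]),np.sin(x[3])*np.cos(x[4]),np.sin(x[4])]); w=q-x[:3]
            return np.r_[np.linalg.norm(np.cross(w,a),axis=1)-x[5],(x[:3]-q.mean(0))@a]
        x=least_squares(f,np.r_[q.mean(0)-[0,0,.02],np.arctan2(d[1],d[0]),0,.028],loss='soft_l1',f_scale=.002).x
        a=np.array([np.cos(x[3])*np.cos(x[4]),np.sin(x[3])*np.cos(x[4]),np.sin(x[4])]); t=(q-x[:3])@a
        lo,hi=np.percentile(t,[.3,99.7]); print(n,'roller ctr',np.round(x[:3]+a*(lo+hi)/2,4),'ang',np.degrees(x[3:5]),'r',x[5],'len',hi-lo)
        yel=(hue>18)&(hue<32)&(s>180)&near(P,pc,.15)&(P[...,2]>.012)
        q=P[yel]; c=np.median(q,0); 
        wht=(s<60)&(v>120)&near(P,pc,.26)&(P[...,2]>.02)&(P[...,1]<pc[1]+.16)
        b=P[wht|yel]; A=np.c_[b[:,:2],np.ones(len(b))]
        k=np.ones(len(b),bool)
        for _ in range(4):
            cf=np.linalg.lstsq(A[k],b[k,2],rcond=None)[0]; e=np.abs(A@cf-b[:,2]); k=e<.005
        nrm=np.array([-cf[0],-cf[1],1]);nrm/=np.linalg.norm(nrm)
        up=np.array([cf[0],cf[1],0]); up/=np.linalg.norm(up); yaw=np.arctan2(up[1],up[0])
        print('deck slope',np.degrees(np.arccos(nrm[2])),'uphill yaw',np.degrees(yaw))
        yx=np.cross(nrm,[1,0,0]);yx/=np.linalg.norm(yx);xx=np.cross(yx,nrm)
        for nm,w in (('patch',q),('board',b[k])):
            w2=np.c_[w@xx,w@yx]; r=cv2.minAreaRect((w2*1000).astype(np.float32)); cen=np.array(r[0])/1000
            p=xx*cen[0]+yx*cen[1]+nrm*np.median(w@nrm); print(nm,'ctr',np.round(p,4),r)
E
python3 meas.py
```

```text
chock [0.425 0.233 0.04 ] bigchock [0.214 0.337 0.05 ] roller [0.606 0.262 0.13 ] jar [ 0.704 -0.016  0.09 ] tape [0.452 0.034 0.031] small [0.521 0.456 0.039] tubs [0.663 0.346 0.286] [0.675 0.277 0.282] [0.687 0.208 0.29 ]
top bar top ((431.5240783691406, 244.62753295898438), (149.49685668945312, 25.061147689819336), 73.48503875732422) 0.04133832360968759 483
top red all ((448.4429626464844, 239.98583984375), (150.82919311523438, 60.04572677612305), 73.57028198242188)
toes [0.48913082 0.24927011 0.0184947 ] 42
1 [0.4997 0.2849 0.0179]
-1 [0.4655 0.1699 0.0199]
top roller ctr [0.6145 0.2685 0.1003] ang [99.70897133 -0.12700734] r 0.026993462382751583 len 0.15769038122485468
deck slope 10.002088283968247 uphill yaw -3.8012014979972766
patch ctr [ 0.4687 -0.2548  0.0314] ((466.5133972167969, -255.1586151123047), (0.0, 0.0), 0.0)
board ctr [ 0.578  -0.2606  0.0492] ((577.2630615234375, -261.1224365234375), (241.18247985839844, 260.1149597167969), 86.51240539550781)
side bar top ((429.40283203125, 245.23202514648438), (149.249755859375, 29.068307876586914), 73.60000610351562) 0.04300268
[... 260 characters left out ...]
2269352897352 len 0.1606637473993775
deck slope 9.914259465883841 uphill yaw -3.803348146349951
patch ctr [ 0.5309 -0.2573  0.0444] ((530.1021728515625, -257.76898193359375), (201.06759643554688, 130.8283233642578), 86.30219268798828)
board ctr [ 0.5762 -0.2593  0.0521] ((576.03466796875, -259.89984130859375), (246.32249450683594, 262.7370910644531), 86.86691284179688)meas.py:17: RuntimeWarning: Mean of empty slice.
  blk=(v<45)&near(P,cc,.12)&(P[...,2]>.008)&(P[...,2]<.06); q=P[blk]; print('toes',q.mean(0),len(q))
  ret = um.true_divide(
meas.py:19: RuntimeWarning: Mean of empty slice.
  qq=q[(q[:,1]-q[:,1].mean())*sg>0]; print(sg,np.round(qq.mean(0),4))
  ret = ret.dtype.type(ret / rcount)
```

arm_command([
  [[0,50,0],0],
  [[0,100,0],0],
  [[0,150,0],0],
  [[0,200,0],0],
  [[0,250,0],0],
])

```text
time_s: 0.65
tool_pos: [0.2409, -0.8517, 0.2305]
tool_rot: [-180.0, -0.0, 15.8]
force: [0.8, -1.9, -0.2]
grip_width: 0.087
grasp_force: 0.0
```

arm_command([
  [[0,50,0],0],
  [[0,100,0],0],
  [[0,100,0],0],
  [[0,100,0],0],
  [[0,100,0],0],
])

```text
time_s: 1.15
tool_pos: [0.2561, -0.9048, 0.2126]
tool_rot: [177.8, 0.0, 15.8]
force: [0.1, -0.4, -0.1]
grip_width: 0.0875
grasp_force: 0.0
```

```bash
python3 -c "
from h import *
o=env.get_obs();print(o['time_s'],o['tool_pos'],o['tool_rot'],o['qpos'])"
```

```text
1.15 [ 0.25606353 -0.90479245  0.21264113] [1.77753393e+02 1.91369406e-03 1.57931749e+01] [ 71.51433941  69.80957764  40.59776323   3.32299998 -39.84262194
 105.40656245  -0.41837358]
```

arm_command([
  [[0,50,0],0],
  [[0,100,0],0],
  [[0,150,0],0],
  [[0,200,0],0],
  [[0,250,0],0],
])

```text
time_s: 1.65
tool_pos: [0.2637, -0.933, 0.1804]
tool_rot: [174.9, 0.0, 15.8]
force: [-0.7, -0.0, -1.0]
grip_width: 0.0869
grasp_force: 0.0
```

arm_command([
  [[0,0,0],0],
  [[0,0,0],0],
  [[0,0,0],0],
  [[0,0,0],0],
  [[0,0,0],0],
])

```text
time_s: 2.15
tool_pos: [0.2641, -0.9329, 0.1822]
tool_rot: [174.8, -0.1, 15.8]
force: [0.3, -0.0, -0.6]
grip_width: 0.0869
grasp_force: 0.0
```

arm_command([
  [[0,-50,0],0],
  [[0,-100,0],0],
  [[0,-150,0],0],
  [[0,-200,0],0],
  [[0,-250,0],0],
])

```text
time_s: 2.65
tool_pos: [0.2235, -0.785, 0.1695]
tool_rot: [174.8, -0.0, 15.9]
force: [0.0, -1.7, 2.4]
grip_width: 0.0872
grasp_force: 0.0
```

```bash
python3 -c "
from h import *
o=env.get_obs();print(o['time_s'],o['tool_pos'],o['tool_rot'],o['qpos'])"
```

```text
2.65 [ 0.22345423 -0.78498113  0.16947768] [ 1.74821444e+02 -4.15664036e-02  1.58909124e+01] [ 38.70801648  52.69677622  68.06494264  65.88835434 -49.59390541
  83.87782873  22.60671913]
```

arm_command([
  [[35,-26,-10],0],
  [[70,-52,-20],0],
  [[105,-78,-30],0],
  [[140,-104,-40],0],
  [[175,-130,-50],0],
])

```text
time_s: 3.15
tool_pos: [0.3565, -0.6084, 0.2086]
tool_rot: [174.8, -0.1, 15.8]
force: [0.4, 0.2, 0.3]
grip_width: 0.0868
grasp_force: 0.0
```

arm_command([
  [[35,-26,-10],0],
  [[70,-52,-20],0],
  [[105,-78,-30],0],
  [[140,-104,-40],0],
  [[175,-130,-50],0],
])

```text
time_s: 3.65
tool_pos: [0.4881, -0.4319, 0.247]
tool_rot: [174.8, -0.1, 15.8]
force: [1.2, -0.4, -0.6]
grip_width: 0.0874
grasp_force: 0.0
```

arm_command([
  [[35,-26,-10],0],
  [[70,-52,-20],0],
  [[105,-78,-30],0],
  [[140,-104,-40],0],
  [[175,-130,-50],0],
])

```text
time_s: 4.15
tool_pos: [0.6198, -0.2553, 0.2851]
tool_rot: [174.9, -0.1, 15.8]
force: [0.4, -0.1, 0.1]
grip_width: 0.0871
grasp_force: 0.0
```

arm_command([
  [[35,-26,-10],0],
  [[70,-52,-20],0],
  [[105,-78,-30],0],
  [[140,-104,-40],0],
  [[175,-130,-50],0],
])

```text
time_s: 4.65
tool_pos: [0.7517, -0.0787, 0.3232]
tool_rot: [174.9, -0.1, 15.8]
force: [0.6, -1.0, 0.1]
grip_width: 0.087
grasp_force: 0.0
```

arm_command([
  [[0,0,0],-0.15],
  [[0,0,0],-0.3],
  [[0,0,0],-0.45],
  [[0,0,0],-0.6],
  [[0,0,0],-0.75],
])

```text
time_s: 5.15
tool_pos: [0.7507, -0.0806, 0.3228]
tool_rot: [176.2, 3.5, 59.0]
force: [0.0, 0.9, -0.3]
grip_width: 0.087
grasp_force: 0.0
```

arm_command([
  [[0,0,0],-0.15],
  [[0,0,0],-0.3],
  [[0,0,0],-0.45],
  [[0,0,0],-0.45],
  [[0,0,0],-0.45],
])

```text
time_s: 5.65
tool_pos: [0.7508, -0.0808, 0.3229]
tool_rot: [178.1, 4.8, 84.3]
force: [0.0, 0.5, 0.7]
grip_width: 0.0871
grasp_force: 0.0
```

```bash
cat >> h.py <<'E'
def st():
    o=env.get_obs(); R=Ro.from_euler('xyz',o['tool_rot'],degrees=True).as_matrix(); p=np.array(o['tool_pos'])
    return o,R,p
def rep(tgt=None,head=None):
    o,R,p=st(); print('t',o['time_s'],'p',np.round(p,4),'rot',np.round(o['tool_rot'],1),'q',np.round(o['qpos'],0))
    z=R[:,2]; print('lean x,y deg',np.round(np.degrees(np.arcsin(z[:2])),1),'tool y',np.round(R[:,1],3),'head',round(np.degrees(np.arctan2(R[1,1],R[0,1])),1), 'F',np.round(o['force'],1),'w',round(o['grip_width'],4),'gf',round(o['grasp_force'],1))
    if tgt is not None: print('shift mm',np.round(R.T@(np.array(tgt)-p)*1000,1))
    if head is not None:
        h=np.radians(head); 
        f=lambda a:(lambda y:(np.arctan2(y[1],y[0])-h+np.pi)%(2*np.pi)-np.pi)((R@Ro.from_euler('z',a).as_matrix())[:,1])
        a=0
        for _ in range(20): a+=f(a)
        print('turn rad',round(a,3))
E
python3 -c "
from h import *
rep()"
```

```text
t 5.65 p [ 0.7508 -0.0808  0.3229] rot [178.1   4.8  84.3] q [-25.  36.  50.  59. -22.  93.  11.]
lean x,y deg [ 1.4 -5. ] tool y [ 0.995 -0.097  0.034] head -5.6 F [0.  0.5 0.7] w 0.0871 gf 0.0
```

arm_command([
  [[15,46,0],0],
  [[30,92,0],0],
  [[45,138,0],0],
  [[60,184,0],0],
  [[75,230,0],0],
])

```text
time_s: 6.15
tool_pos: [0.9085, -0.038, 0.3069]
tool_rot: [176.3, 4.5, 84.2]
force: [21.2, 24.3, 22.8]
grip_width: 0.087
grasp_force: 0.0
```

arm_command([
  [[20,45,-10],0],
  [[40,90,-20],0],
  [[60,135,-30],0],
  [[80,180,-40],0],
  [[100,225,-50],0],
])

```text
time_s: 6.65
tool_pos: [0.9335, 0.0115, 0.2887]
tool_rot: [173.6, 4.5, 84.3]
force: [0.2, 0.3, 1.2]
grip_width: 0.0869
grasp_force: 0.0
```

arm_command([
  [[20,45,-10],0],
  [[40,90,-20],0],
  [[60,135,-30],0],
  [[80,180,-40],0],
  [[100,225,-50],0],
])

```text
time_s: 7.15
tool_pos: [0.9531, 0.0536, 0.2774]
tool_rot: [171.0, 4.1, 84.5]
force: [0.0, -1.7, -0.7]
grip_width: 0.0872
grasp_force: 0.0
```

```bash
python3 -c "
from h import *
rep()"
```

```text
t 7.15 p [0.9531 0.0536 0.2774] rot [171.    4.1  84.5] q [ -8.  67.  69.   3. -61. 104.  -8.]
lean x,y deg [ 8.6 -4.9] tool y [ 0.984 -0.084  0.156] head -4.9 F [ 0.  -1.7 -0.7] w 0.0872 gf 0.0
```

```bash
python3 -c "
from h import *
rep((.47,.04,.28),-16.5)
_,R,p=st(); print(R.T@(np.array([.4305,.245,.19])-[.47,.04,.28])*1000)"
```

```text
t 7.15 p [0.9531 0.0536 0.2774] rot [171.    4.1  84.5] q [ -8.  67.  69.   3. -61. 104.  -8.]
lean x,y deg [ 8.6 -4.9] tool y [ 0.984 -0.084  0.156] head -4.9 F [ 0.  -1.7 -0.7] w 0.0872 gf 0.0
shift mm [ -60.  -473.9  -73.5]
turn rad 0.201
[206.15907001 -70.11331798  65.32848149]
```

arm_command([
  [[-6,-48,-7],0],
  [[-12,-96,-14],0],
  [[-18,-144,-21],0],
  [[-24,-192,-28],0],
  [[-30,-240,-35],0],
])

```text
time_s: 7.65
tool_pos: [0.7894, 0.0497, 0.2794]
tool_rot: [171.1, 4.1, 84.6]
force: [0.9, 0.7, 4.3]
grip_width: 0.0868
grasp_force: 0.0
```

arm_command([
  [[-6,-48,-7],0],
  [[-12,-96,-14],0],
  [[-18,-144,-21],0],
  [[-24,-192,-28],0],
  [[-30,-234,-38],0],
])

```text
time_s: 8.15
tool_pos: [0.5665, 0.0432, 0.2837]
tool_rot: [171.5, 4.1, 84.4]
force: [-0.7, 0.1, 1.1]
grip_width: 0.0869
grasp_force: 0.0
```

arm_command([
  [[41,-14,13],0],
  [[82,-28,26],0],
  [[123,-42,39],0],
  [[164,-56,52],0],
  [[206,-70,65],0],
])

```text
time_s: 8.65
tool_pos: [0.5291, 0.2497, 0.196]
tool_rot: [171.4, 3.9, 84.3]
force: [0.6, 0.0, 0.0]
grip_width: 0.0871
grasp_force: 0.0
```

arm_command([
  [[0,0,0],0.1],
  [[0,0,0],0.2],
  [[0,0,0],0.2],
  [[0,0,0],0.2],
  [[0,0,0],0.2],
])

```text
time_s: 9.15
tool_pos: [0.5301, 0.2479, 0.1967]
tool_rot: [170.7, 2.2, 73.0]
force: [-0.4, 0.1, -0.1]
grip_width: 0.0869
grasp_force: 0.0
```

Run:
```python
from h import *
_,R,p=st(); rep(np.array([.4305,.245,.028])+.011*R[:,2],-16.5)
im,d,P=snap('wrist'); np.savez('wrist1.npz',im=im,P=P); cv2.imwrite('pics/w1.png',im)
H=cv2.cvtColor(im,cv2.COLOR_BGR2HSV); red=((H[...,0]<8)|(H[...,0]>172))&(H[...,1]>150)&(H[...,2]>60)&(np.hypot(P[...,0]-.44,P[...,1]-.24)<.12)
for nm,m in(('top',red&(abs(P[...,2]-.042)<.004)),('all',red&(P[...,2]>.004)&(P[...,2]<.06))):
    q=P[m]; print(nm,len(q),cv2.minAreaRect((q[:,:2]*1000).astype(np.float32)) if len(q) else '',np.median(q[:,2]))
```

```text
t 9.15 p [0.5301 0.2479 0.1967] rot [170.7   2.2  73. ] q [-87.  13.  62. 102.  -4.  67. -42.]
lean x,y deg [ 8.2 -4.8] tool y [ 0.946 -0.282  0.161] head -16.6 F [-0.4  0.1 -0.1] w 0.0869 gf 0.0
shift mm [ -25.3 -120.5  163.4]
turn rad -0.002
top 3088 ((436.672607421875, 265.3659362792969), (107.44071197509766, 25.481260299682617), 73.4454345703125) 0.04318129585069033
all 4932 ((451.3517761230469, 254.04586791992188), (121.16498565673828, 60.273193359375), 73.74079132080078) 0.042506269021935106
```

View pics/w1.png

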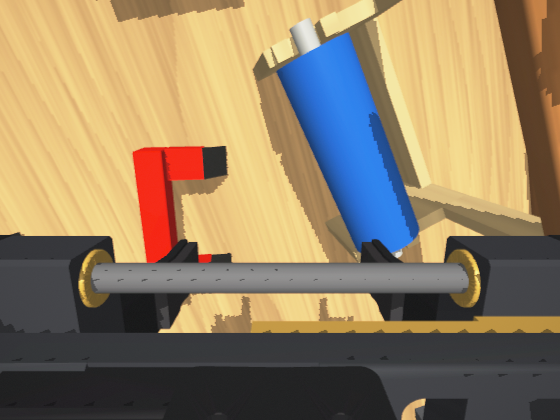

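arm_command([
  [[-8,-40,12],0],
  [[-16,-80,24],0],
  [[-25,-120,36],0],
  [[-25,-120,70],0],
  [[-25,-120,100],0],
])

```text
time_s: 9.7
tool_pos: [0.422, 0.2525, 0.0797]
tool_rot: [171.0, 1.7, 73.2]
force: [-0.2, 1.1, 0.0]
grip_width: 0.087
grasp_force: 0.0
```

arm_command([
  [[0,0,20],0],
  [[0,0,40],0],
  [[0,0,55],0],
  [[0,0,55],0],
  [[0,0,55],0],
])

```text
time_s: 10.2
tool_pos: [0.4318, 0.2449, 0.0257]
tool_rot: [170.7, 2.3, 73.0]
force: [-0.6, -0.3, 0.1]
grip_width: 0.087
grasp_force: 0.0
```

Run:
```python
from h import *
_,R,p=st(); rep(np.array([.4305,.245,.028])+.011*R[:,2],-16.5)
```

```text
t 10.2 p [0.4318 0.2449 0.0257] rot [170.7   2.3  73. ] q [-94.  16.  61. 122.  -7.  46. -47.]
lean x,y deg [ 8.3 -4.9] tool y [ 0.945 -0.283  0.162] head -16.7 F [-0.6 -0.3  0.1] w 0.087 gf 0.0
shift mm [-0.3 -0.9  8.5]
turn rad -0.003
```

arm_command([
  [[0,0,4],0],
  [[0,0,7],0],
  [[0,0,7],0],
  [[0,0,7],0],
  [[0,0,7],0],
])

```text
time_s: 10.7
tool_pos: [0.4326, 0.2448, 0.0186]
tool_rot: [170.7, 2.2, 73.0]
force: [0.4, 0.3, -0.1]
grip_width: 0.087
grasp_force: 0.0
```

arm_command([
  [[0,0,0],0],
  [[0,0,0],0],
  [[0,0,0],0],
  [[0,0,0],0],
  [[0,0,0],0],
], grip=1, grip_force=45)

```text
time_s: 11.2
tool_pos: [0.4325, 0.2446, 0.0185]
tool_rot: [170.7, 2.2, 73.0]
force: [-0.5, 0.1, -0.3]
grip_width: 0.0547
grasp_force: 0.0
```

arm_command([
  [[0,0,0],0],
  [[0,0,0],0],
  [[0,0,0],0],
  [[0,0,0],0],
  [[0,0,0],0],
])

```text
time_s: 11.7
tool_pos: [0.4315, 0.2448, 0.0181]
tool_rot: [170.8, 2.3, 73.0]
force: [-2.2, 1.3, -0.9]
grip_width: 0.0249
grasp_force: 44.1
```

arm_command([
  [[0,0,-20],0],
  [[0,0,-40],0],
  [[0,0,-65],0],
  [[0,0,-95],0],
  [[0,0,-125],0],
])

```text
time_s: 12.2
tool_pos: [0.4135, 0.2536, 0.1411]
tool_rot: [170.7, 2.4, 72.9]
force: [-0.4, 1.3, -7.3]
grip_width: 0.0246
grasp_force: 44.8
```

Run:
```python
from h import *
rep(head=-3.8)
im,d,P=snap('side'); cv2.imwrite('pics/s2.png',im)
H=cv2.cvtColor(im,cv2.COLOR_BGR2HSV); red=((H[...,0]<8)|(H[...,0]>172))&(H[...,1]>150)&(H[...,2]>60)&(np.hypot(P[...,0]-.44,P[...,1]-.24)<.13)&(P[...,2]>.06)
q=P[red]; print(len(q),q.min(0),q.max(0))
```

```text
t 12.2 p [0.4135 0.2536 0.1411] rot [170.7   2.4  72.9] q [-108.   -6.   65.  118.   16.   63.  -67.]
lean x,y deg [ 8.1 -5. ] tool y [ 0.945 -0.284  0.161] head -16.7 F [-0.4  1.3 -7.3] w 0.0246 gf 44.8
turn rad -0.223
633 [0.31050351 0.17426743 0.12230111] [0.48543602 0.32923525 0.23795506]
```

View pics/s2.png

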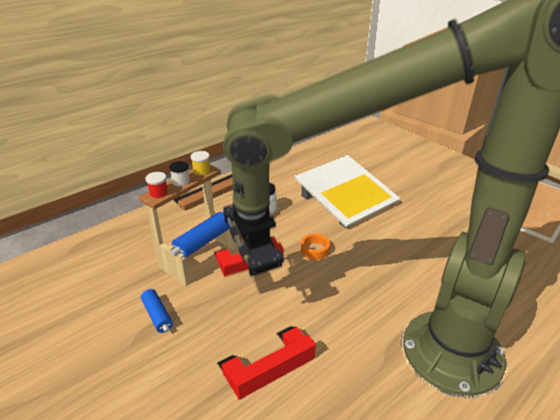

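Run:
```python
from h import *
rep((.50,-.256,.13),-3.8)
```

```text
t 12.25 p [0.4156 0.2563 0.1457] rot [170.7   1.9  72.9] q [-108.   -6.   65.  117.   16.   63.  -67.]
lean x,y deg [ 8.3 -4.5] tool y [ 0.945 -0.285  0.161] head -16.8 F [ 1.7  1.7 -3.3] w 0.0246 gf 44.8
shift mm [-464.1  223.2   67.9]
turn rad -0.224
```

arm_command([
  [[-31,15,4],0],
  [[-62,30,8],0],
  [[-93,45,12],0],
  [[-124,60,16],0],
  [[-155,75,20],0],
])

```text
time_s: 12.75
tool_pos: [0.4417, 0.0824, 0.1384]
tool_rot: [170.8, 2.3, 73.0]
force: [0.1, -0.3, -7.7]
grip_width: 0.0245
grasp_force: 44.8
```

arm_command([
  [[-31,15,4],0],
  [[-62,30,8],0],
  [[-93,45,12],0],
  [[-124,60,16],0],
  [[-155,75,20],0],
])

```text
time_s: 13.25
tool_pos: [0.4697, -0.089, 0.1367]
tool_rot: [170.9, 2.3, 72.9]
force: [1.1, 0.3, -8.0]
grip_width: 0.025
grasp_force: 44.8
```

arm_command([
  [[-31,15,4],-0.06],
  [[-62,30,8],-0.12],
  [[-93,45,12],-0.18],
  [[-124,60,16],-0.224],
  [[-154,73,20],-0.224],
])

```text
time_s: 13.75
tool_pos: [0.4959, -0.2463, 0.1355]
tool_rot: [171.6, 4.0, 85.7]
force: [-0.8, 1.7, -6.2]
grip_width: 0.0245
grasp_force: 44.8
```

arm_command([
  [[0,0,0],0],
  [[0,0,0],0],
  [[0,0,0],0],
  [[0,0,0],0],
  [[0,0,0],0],
])

```text
time_s: 14.25
tool_pos: [0.4971, -0.2454, 0.1375]
tool_rot: [171.5, 4.0, 85.6]
force: [-0.5, 0.8, -7.4]
grip_width: 0.0246
grasp_force: 44.8
```

```bash
python3 - <<'E'
from h import *
rep((.500,-.2557,.0542),-3.8)
for n in('side','top'):
    im,d,P=snap(n); cv2.imwrite(f'pics/{n}3.png',im)
    H=cv2.cvtColor(im,cv2.COLOR_BGR2HSV); red=((H[...,0]<8)|(H[...,0]>172))&(H[...,1]>150)&(H[...,2]>60)&(np.hypot(P[...,0]-.53,P[...,1]+.25)<.15)&(P[...,2]>.07)
    q=P[red]; print(n,len(q)); 
    if len(q): print(q.min(0),q.max(0))
E
python3 -c "
import cv2,numpy as np
a=cv2.imread('pics/side3.png')[100:300,250:450];b=cv2.imread('pics/top3.png')[90:290,300:500]
cv2.imwrite('pics/c3.png',cv2.resize(np.hstack([a,b]),(800,400)))"
```

```text
t 14.25 p [ 0.4971 -0.2454  0.1375] rot [171.5   4.   85.6] q [-43.   7.  71. 114.  -7.  55.  26.]
lean x,y deg [ 8.2 -4.6] tool y [ 0.987 -0.065  0.148] head -3.8 F [-0.5  0.8 -7.4] w 0.0246 gf 44.8
shift mm [-4.2 -8.8 83.4]
turn rad 0.0
side 459
[ 0.40716317 -0.2978386   0.12095092] [ 0.54858201 -0.16700908  0.21756977]
top 420
[ 0.48423405 -0.21805903  0.13240096] [ 0.54750378 -0.16943357  0.21178768]
```

View pics/c3.png

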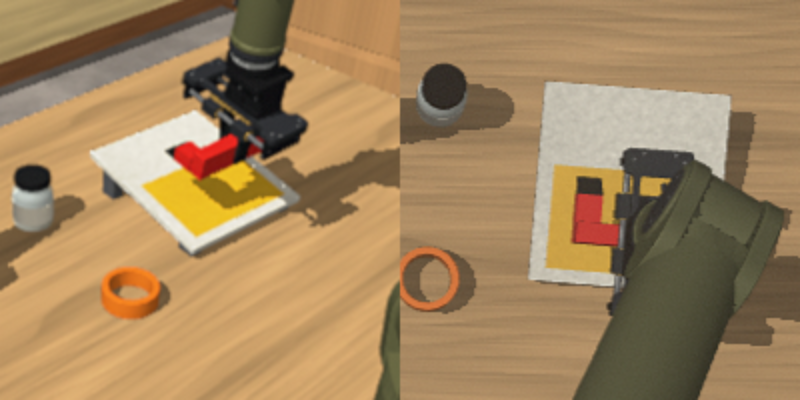

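arm_command([
  [[-4,-9,16],0],
  [[-4,-9,32],0],
  [[-4,-9,48],0],
  [[-4,-9,62],0],
  [[-4,-9,72],0],
])

```text
time_s: 14.85
tool_pos: [0.4979, -0.2556, 0.0646]
tool_rot: [171.5, 4.1, 85.5]
force: [0.4, -0.4, -6.2]
grip_width: 0.0249
grasp_force: 44.8
```

arm_command([
  [[0,0,2],0],
  [[0,0,4],0],
  [[0,0,6],0],
  [[0,0,7],0],
  [[0,0,7],0],
])

```text
time_s: 15.35
tool_pos: [0.499, -0.257, 0.0588]
tool_rot: [171.5, 4.2, 85.5]
force: [0.1, 0.1, -8.2]
grip_width: 0.0248
grasp_force: 44.8
```

Run:
```python
from h import *
rep((.500,-.2557,.0542),-3.8)
```

```text
t 15.35 p [ 0.499  -0.257   0.0588] rot [171.5   4.2  85.5] q [-32.  18.  63. 117. -21.  47.  38.]
lean x,y deg [ 8.2 -4.8] tool y [ 0.987 -0.067  0.148] head -3.9 F [ 0.1  0.1 -8.2] w 0.0248 gf 44.8
shift mm [1.7 0.2 4.6]
turn rad -0.002
```

arm_command([
  [[1,0,1],0],
  [[1,0,2],0],
  [[1,0,3],0],
  [[1,0,3],0],
  [[1,0,3],0],
])

```text
time_s: 15.85
tool_pos: [0.4994, -0.257, 0.0559]
tool_rot: [171.5, 4.2, 85.4]
force: [-2.4, -1.7, 1.2]
grip_width: 0.0245
grasp_force: 45.0
```

arm_command([
  [[0,0,1],0],
  [[0,0,1.5],0],
  [[0,0,2],0],
  [[0,0,2],0],
  [[0,0,2],0],
])

```text
time_s: 16.35
tool_pos: [0.4994, -0.2572, 0.0544]
tool_rot: [171.5, 4.1, 85.4]
force: [-8.7, 0.3, 9.4]
grip_width: 0.0247
grasp_force: 45.2
```

arm_command([
  [[0,0,0],0],
  [[0,0,0],0],
  [[0,0,0],0],
  [[0,0,0],0],
  [[0,0,0],0],
], grip=-0.3)

```text
time_s: 16.85
tool_pos: [0.4999, -0.2563, 0.0536]
tool_rot: [171.5, 4.2, 85.5]
force: [-0.5, 0.8, -0.5]
grip_width: 0.0536
grasp_force: 0.0
```

arm_command([
  [[0,0,-5],0],
  [[0,0,-20],0],
  [[0,0,-50],0],
  [[0,0,-90],0],
  [[0,0,-130],0],
])

```text
time_s: 17.35
tool_pos: [0.4803, -0.2464, 0.1825]
tool_rot: [171.6, 4.3, 85.3]
force: [1.3, 2.5, 0.6]
grip_width: 0.0569
grasp_force: 0.0
```

arm_command([
  [[20,40,-20],0],
  [[40,80,-30],0],
  [[60,120,-40],0],
  [[80,160,-40],0],
  [[100,200,-40],0],
], grip=-1)

```text
time_s: 17.85
tool_pos: [0.6827, -0.1548, 0.2441]
tool_rot: [171.4, 4.1, 85.5]
force: [-0.3, -0.9, 0.6]
grip_width: 0.0845
grasp_force: 0.0
```

```bash
cat > chk.py <<'E'
from h import *
u=np.array([.9826,-.0653,.1736]);n=np.array([-.1733,.0115,.9848]);yy=np.cross(n,u);o=np.array([.577,-.26,.0505])
for nm in('side','top'):
    im,d,P=snap(nm); cv2.imwrite(f'pics/{nm}4.png',im)
    D=np.stack([(P-o)@u,(P-o)@yy,(P-o)@n],-1)*1000
    H=cv2.cvtColor(im,cv2.COLOR_BGR2HSV); red=((H[...,0]<8)|(H[...,0]>172))&(H[...,1]>150)&(H[...,2]>60)&(abs(D[...,0])<130)&(abs(D[...,1])<130)&(D[...,2]>3)&(D[...,2]<60)
    q=D[red]; print(nm,len(q),'zmax',np.percentile(q[:,2],[1,50,99]))
    print('all',cv2.minAreaRect(q[:,:2].astype(np.float32)))
    t=q[q[:,2]>36]; print('bar',cv2.minAreaRect(t[:,:2].astype(np.float32)),'want x -75 if centred; z',np.median(t[:,2]))
    a=q[(q[:,2]<30)&(q[:,2]>20)]; print('arm top z',np.median(a[:,2]),'x range',a[:,0].min(),a[:,0].max())
    b=(H[...,0]>105)&(H[...,0]<130)&(H[...,1]>120)&(abs(D[...,0])<130)&(abs(D[...,1])<130)&(D[...,2]>10)&(D[...,2]<80)
    q=D[b]
    if len(q)>50: print('roller',len(q),cv2.minAreaRect(q[:,:2].astype(np.float32)),'ztop',np.percentile(q[:,2],99))
E
python3 chk.py; python3 -c "
from h import *
rep()"
```

```text
side 665 zmax [ 4.50917663 28.99394308 47.10249839]
all ((-58.27513885498047, -1.1206817626953125), (155.5608673095703, 67.09991455078125), 88.17645263671875)
bar ((-77.81877136230469, -0.9274215698242188), (151.84664916992188, 26.326330184936523), 89.3895263671875) want x -75 if centred; z 42.95608172893808
arm top z 25.50006465621637 x range -91.12198460157758 -27.72024803501608
top 938 zmax [12.95758423 38.36579585 45.95524779]
all ((-57.94182586669922, -2.0445022583007812), (150.99237060546875, 59.20124816894531), 89.88729858398438)
bar ((-75.2909164428711, -1.7984161376953125), (149.99171447753906, 24.458332061767578), 89.93975830078125) want x -75 if centred; z 40.70648421591352
arm top z 23.637348235318882 x range -84.64855379413672 -28.250872196685958
t 17.95 p [ 0.686  -0.1502  0.2419] rot [171.5   4.3  86. ] q [-35.  27.  61.  85. -23.  72.  22.]
lean x,y deg [ 8.2 -4.8] tool y [ 0.987 -0.059  0.147] head -3.4 F [ 0.3  0.9 -0. ] w 0.086 gf 0.0
```

arm_command([
  [[20,40,-10],0],
  [[40,80,-20],0],
  [[60,120,-30],0],
  [[80,160,-40],0],
  [[100,200,-50],0],
])

```text
time_s: 18.45
tool_pos: [0.8792, -0.065, 0.3159]
tool_rot: [171.4, 4.2, 85.5]
force: [2.1, 0.2, 1.6]
grip_width: 0.087
grasp_force: 0.0
```

arm_command([
  [[20,45,-10],0],
  [[40,90,-20],0],
  [[60,135,-30],0],
  [[80,180,-40],0],
  [[100,225,-50],0],
])

```text
time_s: 18.95
tool_pos: [0.949, -0.0099, 0.3225]
tool_rot: [169.1, 4.1, 85.2]
force: [-0.3, 0.8, 0.3]
grip_width: 0.0873
grasp_force: 0.0
```

arm_command([
  [[20,45,-10],0],
  [[40,90,-20],0],
  [[60,135,-30],0],
  [[80,180,-40],0],
  [[100,225,-50],0],
])

```text
time_s: 19.45
tool_pos: [0.9669, 0.0415, 0.3216]
tool_rot: [166.2, 3.7, 85.5]
force: [0.3, -0.1, -0.2]
grip_width: 0.0871
grasp_force: 0.0
```

arm_command([
  [[20,45,-10],0],
  [[40,90,-20],0],
  [[60,135,-30],0],
  [[80,180,-40],0],
  [[100,225,-50],0],
])

```text
time_s: 19.95
tool_pos: [0.9804, 0.084, 0.3233]
tool_rot: [163.5, 3.3, 85.6]
force: [-0.1, -0.2, -0.0]
grip_width: 0.0872
grasp_force: 0.0
```

```bash
python3 -c "
from h import *
rep()"
```

```text
t 19.95 p [0.9804 0.084  0.3233] rot [163.5   3.3  85.6] q [-10.  65.  69.   3. -61.  98.  -9.]
lean x,y deg [16.2 -4.4] tool y [ 0.957 -0.057  0.283] head -3.4 F [-0.1 -0.2 -0. ] w 0.0872 gf 0.0
```

arm_command([
  [[8,48,0],0],
  [[16,96,0],0],
  [[24,144,0],0],
  [[32,192,0],0],
  [[40,240,0],0],
])

```text
time_s: 20.45
tool_pos: [1.0062, 0.085, 0.3088]
tool_rot: [160.8, 2.8, 85.8]
force: [-0.3, 0.2, -0.6]
grip_width: 0.0867
grasp_force: 0.0
```

arm_command([
  [[8,48,0],0],
  [[16,96,0],0],
  [[24,144,0],0],
  [[32,192,0],0],
  [[40,240,0],0],
])

```text
time_s: 20.95
tool_pos: [1.0277, 0.0872, 0.3037]
tool_rot: [158.0, 2.4, 86.0]
force: [-0.0, 0.1, -0.2]
grip_width: 0.087
grasp_force: 0.0
```

arm_command([
  [[8,48,0],0],
  [[16,96,0],0],
  [[24,144,0],0],
  [[32,192,0],0],
  [[40,240,0],0],
])

```text
time_s: 21.45
tool_pos: [1.0458, 0.0895, 0.3061]
tool_rot: [155.3, 2.0, 86.1]
force: [0.2, -0.3, 0.3]
grip_width: 0.0872
grasp_force: 0.0
```

arm_command([
  [[8,48,0],0],
  [[16,96,0],0],
  [[24,144,0],0],
  [[32,192,0],0],
  [[40,240,0],0],
])

```text
time_s: 21.95
tool_pos: [1.0608, 0.0922, 0.3154]
tool_rot: [152.5, 1.6, 86.3]
force: [-0.3, 0.3, 0.0]
grip_width: 0.0871
grasp_force: 0.0
```

```bash
python3 -c "
from h import *
rep()"
```

```text
t 21.95 p [1.0608 0.0922 0.3154] rot [152.5   1.6  86.3] q [-10.  67.  70.   3. -62.  85.  -9.]
lean x,y deg [27.3 -3.1] tool y [ 0.886 -0.044  0.462] head -2.8 F [-0.3  0.3  0. ] w 0.0871 gf 0.0
```

arm_command([
  [[8,48,0],0],
  [[16,96,0],0],
  [[24,144,0],0],
  [[32,192,0],0],
  [[40,240,0],0],
])

```text
time_s: 22.45
tool_pos: [1.073, 0.0952, 0.3307]
tool_rot: [149.8, 1.2, 86.6]
force: [-0.6, 0.8, 0.2]
grip_width: 0.0867
grasp_force: 0.0
```

arm_command([
  [[5,48,0],0],
  [[10,96,0],0],
  [[15,144,0],0],
  [[15,144,0],0],
  [[15,144,0],0],
])

```text
time_s: 22.95
tool_pos: [1.084, 0.091, 0.3501]
tool_rot: [147.0, 0.8, 86.8]
force: [0.3, -1.0, -0.3]
grip_width: 0.0872
grasp_force: 0.0
```

```bash
python3 -c "
from h import *
rep((.55,.05,.33),9.8)
_,R,p=st(); print(R.T@np.array([0,.2,0])*1000)
# gripper extent in tool frame from side cam
im,d,P=snap('side'); Q=((P-p)@R)*1000
m=(abs(Q[...,0])<60)&(abs(Q[...,1])<130)&(Q[...,2]<15)&(Q[...,2]>-200)
q=Q[m]
for a in range(-200,15,15):
    s=q[(q[:,2]>=a)&(q[:,2]<a+15)]
    if len(s): print(a,len(s),np.round(np.r_[s[:,:2].min(0),s[:,:2].max(0)]))
"
```

```text
t 22.95 p [1.084  0.091  0.3501] rot [147.    0.8  86.8] q [-10.  66.  70.   3. -62.  81.  -9.]
lean x,y deg [32.9 -2.5] tool y [ 0.838 -0.039  0.545] head -2.7 F [ 0.3 -1.  -0.3] w 0.0872 gf 0.0
shift mm [ -70.7 -456.7 -271.4]
turn rad -0.184
[199.66122256  -7.84131179  -8.59709462]
-200 83 [-28. -39.  38.  22.]
-185 134 [-34. -38.  38.  21.]
-170 256 [-38. -53.  39.  28.]
-155 67 [-29. -52.  37.   1.]
-140 69 [-22. -52.  27.  13.]
-125 114 [-22. -91.  27.  82.]
-110 544 [-38. -96.  39.  99.]
-95 197 [-39. -94.  40.  93.]
-80 146 [-36. -89.  39.  88.]
-65 16 [-36. -86.  28.  53.]
-50 10 [ 2. 43.  9. 52.]
-35 9 [-3. 43. 12. 52.]
-20 28 [ -9. -53.  12.  49.]
-5 29 [-13. -54.  11.  53.]
10 1 [  7. -41.   7. -41.]
```

arm_command([
  [[5,48,0],0],
  [[10,96,0],0],
  [[15,144,0],0],
  [[20,192,0],0],
  [[25,240,0],0],
])

```text
time_s: 23.5
tool_pos: [1.0914, 0.087, 0.3764]
tool_rot: [144.3, 0.5, 87.0]
force: [-0.0, -0.2, -0.7]
grip_width: 0.0869
grasp_force: 0.0
```

Run:
```python
from h import *
rep((.50,.05,.33),9.8)
_,R,p=st(); print(R.T@np.array([0,.2,-.05])*1000, R.T@np.array([-.1,0,0])*1000)
z=np.load('top0.npz');im,P=z['im'],z['P']
z2=np.load('side0.npz')
c,s=np.cos(np.radians(9.8)),np.sin(np.radians(9.8))
for P in (z['P'],z2['P']):
    w=P-[.6135,.2693,0]; r=np.stack([w[...,0]*c+w[...,1]*s,-w[...,0]*s+w[...,1]*c,w[...,2]],-1)*1000
    m=(abs(r[...,1])<105)&(r[...,2]>222)&(r[...,2]<243)&(abs(r[...,0])<120); q=r[m]; print('shelf x',np.percentile(q[:,0],[1,5,50,95,99]),'y',np.percentile(q[:,1],[1,99]))
    m=(abs(abs(r[...,1])-91)<5)&(r[...,2]>60)&(r[...,2]<125)&(abs(r[...,0])<60); q=r[m]
    for a in range(-60,60,8):
        k=q[(q[:,0]>=a)&(q[:,0]<a+8)]; 
        if len(k)>3: print(a,round(np.percentile(k[:,2],95)),end='; ')
```

```text
t 23.5 p [1.0914 0.087  0.3764] rot [144.3   0.5  87. ] q [-10.  65.  69.   3. -62.  79.  -8.]
lean x,y deg [35.7 -2.2] tool y [ 0.811 -0.037  0.584] head -2.6 F [-0.  -0.2 -0.7] w 0.0869 gf 0.0
shift mm [ -67.3 -505.2 -305.8]
turn rad -0.177
[200.16272154 -36.63938992  33.05208029] [ -5.21513772 -81.08091253 -58.29826723]
shelf x [30.13113407 31.07751869 44.50060805 85.23263987 89.776861  ] y [-103.79980911  103.05504592]
-36 94; -28 101; -20 101; -12 107; -4 110; 4 107; 12 108; 20 108; 28 95; 36 93; 44 96; 52 97; shelf x [28.1951955  29.31069848 38.00897954 81.26943167 88.20921349] y [-101.57549738  103.80510941]
-36 93; -28 101; -20 101; -12 108; -4 110; 4 105; 12 109; 20 107; 28 94; 36 94; 44 94; 52 118;
```

Run:
```python
from h import *
_,R,p=st()
for turn in (-.177,):
    R2=R@Ro.from_euler('z',turn).as_matrix(); y=R2[:,1]; print('head',np.degrees(np.arctan2(y[1],y[0])))
    C=Ro.from_euler('z',9.8,degrees=True).as_matrix(); Rr=C.T@R2; print(np.round(Rr,3))
    for x in (-37.5,37.5):
        # edge line y=95, z -62..-120
        zz=np.linspace(-62,-120,59); pts=np.stack([0*zz+x,0*zz+95,zz],1)@Rr.T+[0,0,100]
        i=np.argmin(abs(pts[:,2]-225)); print(x,'at z225 x=',pts[i].round(1),'d',zz[i], 'top end',pts[-1].round(1))
```

```text
head 9.786061035930258
[[ 0.078  0.819  0.568]
 [ 0.991 -0.    -0.136]
 [-0.112  0.573 -0.812]]
-37.5 at z225 x= [ 28.3 -26.  225.2] d -82.0 top end [  6.7 -20.8 256.1]
37.5 at z225 x= [ 28.5  49.7 225. ] d -92.0 top end [ 12.6  53.5 247.7]
```

arm_command([
  [[-5,-42,-25],0],
  [[-10,-84,-50],0],
  [[-15,-126,-75],0],
  [[-20,-168,-100],0],
  [[-25,-210,-125],0],
])

```text
time_s: 24.0
tool_pos: [0.93, 0.0797, 0.3662]
tool_rot: [144.4, 0.5, 87.1]
force: [0.5, 0.1, 3.6]
grip_width: 0.0868
grasp_force: 0.0
```

arm_command([
  [[-5,-42,-25],0],
  [[-10,-84,-50],0],
  [[-15,-126,-75],0],
  [[-20,-168,-100],0],
  [[-25,-210,-125],0],
])

```text
time_s: 24.5
tool_pos: [0.7259, 0.0671, 0.3512]
tool_rot: [145.2, 0.4, 86.7]
force: [-0.6, -0.6, 0.2]
grip_width: 0.0871
grasp_force: 0.0
```

arm_command([
  [[0,-42,-25],0],
  [[0,-84,-50],0],
  [[0,-100,-60],0],
  [[0,-100,-60],0],
  [[0,-100,-60],0],
])

```text
time_s: 25.0
tool_pos: [0.61, 0.0726, 0.3445]
tool_rot: [145.1, 0.5, 86.5]
force: [0.3, -0.3, -0.1]
grip_width: 0.0869
grasp_force: 0.0
```

arm_command([
  [[0,0,0],-0.08],
  [[0,0,0],-0.177],
  [[0,0,0],-0.177],
  [[0,0,0],-0.177],
  [[0,0,0],-0.177],
])

```text
time_s: 25.5
tool_pos: [0.6119, 0.0737, 0.3446]
tool_rot: [145.6, 6.2, 94.9]
force: [-0.4, 0.4, -0.1]
grip_width: 0.087
grasp_force: 0.0
```

Run:
```python
from h import *
_,R,p=st(); rep(np.array([.6135,.2693,.101])+R@[0,-.008,-.13],9.8)
```

```text
t 25.5 p [0.6119 0.0737 0.3446] rot [145.6   6.2  94.9] q [-59. -17.  35. 110.  30.  54. -27.]
lean x,y deg [34.8 -2.4] tool y [0.816 0.131 0.562] head 9.1 F [-0.4  0.4 -0.1] w 0.087 gf 0.0
shift mm [ 220.  -118.1   62.6]
turn rad -0.01
```

arm_command([
  [[20,-15,20],0],
  [[50,-40,30],0],
  [[80,-65,40],0],
  [[115,-85,45],0],
  [[150,-100,50],0],
])

```text
time_s: 26.0
tool_pos: [0.5447, 0.2076, 0.2297]
tool_rot: [145.6, 6.2, 94.9]
force: [0.4, 1.2, 0.7]
grip_width: 0.087
grasp_force: 0.0
```

arm_command([
  [[35,-10,6],0],
  [[70,-18,13],0],
  [[70,-18,13],0],
  [[70,-18,13],0],
  [[70,-18,13],0],
])

```text
time_s: 26.5
tool_pos: [0.5332, 0.2721, 0.2029]
tool_rot: [145.5, 6.3, 94.8]
force: [-0.4, 0.3, 0.2]
grip_width: 0.0874
grasp_force: 0.0
```

Run:
```python
from h import *
_,R,p=st(); rep(np.array([.6135,.2693,.101])+R@[0,-.008,-.0],9.8)
```

```text
t 26.5 p [0.5332 0.2721 0.2029] rot [145.5   6.3  94.8] q [-64.  -5.  18. 119.  38.  47. -61.]
lean x,y deg [34.9 -2.4] tool y [0.816 0.131 0.563] head 9.1 F [-0.4  0.3  0.2] w 0.0874 gf 0.0
shift mm [ 1.600e+00 -1.000e-01  1.295e+02]
turn rad -0.01
```

Run:
```python
from h import *
from scipy.optimize import least_squares
im,d,P=snap('wrist'); cv2.imwrite('pics/w5.png',im)
H=cv2.cvtColor(im,cv2.COLOR_BGR2HSV)
m=(H[...,0]>100)&(H[...,0]<130)&(H[...,1]>120)&(np.hypot(P[...,0]-.61,P[...,1]-.27)<.12)&(P[...,2]>.06)
q=P[m][::5]; print(len(q))
def ax(x): return np.array([np.cos(x[3])*np.cos(x[4]),np.sin(x[3])*np.cos(x[4]),np.sin(x[4])])
f=lambda x:np.r_[np.linalg.norm(np.cross(q-x[:3],ax(x)),axis=1)-.028,(x[:3]-[.6135,.2693,.101])@ax(x)]
x=least_squares(f,[.6135,.2693,.101,1.74,0],loss='soft_l1',f_scale=.002).x; a=ax(x)
print(np.round(x[:3],4),np.degrees(x[3:]),np.percentile((q-x[:3])@a,[0.5,99.5]))
```

```text
1877
[0.6134 0.2693 0.1015] [99.84050891 -0.13648237] [-0.07661608  0.08064676]
```

arm_command([
  [[1,0,20],-0.01],
  [[1,0,40],-0.01],
  [[1,0,60],-0.01],
  [[1,0,75],-0.01],
  [[1,0,85],-0.01],
])

```text
time_s: 27.05
tool_pos: [0.582, 0.2689, 0.1326]
tool_rot: [145.6, 6.6, 95.2]
force: [-0.4, -0.6, -0.1]
grip_width: 0.0875
grasp_force: 0.0
```

Run:
```python
from h import *
_,R,p=st(); rep(np.array([.6135,.2693,.101])+R@[0,-.005,-.0],9.8)
```

```text
t 27.05 p [0.582  0.2689 0.1326] rot [145.6   6.6  95.2] q [-61.   5.  21. 119.  39.  36. -61.]
lean x,y deg [34.8 -2.5] tool y [0.816 0.14  0.561] head 9.7 F [-0.4 -0.6 -0.1] w 0.0875 gf 0.0
shift mm [ 1.2  3.  43.9]
turn rad -0.001
```

arm_command([
  [[1,0,12],0],
  [[1,0,24],0],
  [[1,0,34],0],
  [[1,1,40],0],
  [[1,3,43],0],
])

```text
time_s: 27.55
tool_pos: [0.6082, 0.27, 0.0984]
tool_rot: [145.6, 6.7, 95.4]
force: [-0.5, -0.5, 0.2]
grip_width: 0.087
grasp_force: 0.0
```

arm_command([
  [[0,0,0],0],
  [[0,0,0],0],
  [[0,0,0],0],
  [[0,0,0],0],
  [[0,0,0],0],
], grip=1, grip_force=25)

```text
time_s: 28.05
tool_pos: [0.6111, 0.2713, 0.1027]
tool_rot: [145.2, 6.5, 95.4]
force: [-2.2, -0.4, 4.4]
grip_width: 0.0553
grasp_force: 25.1
```

arm_command([
  [[0,0,0],0],
  [[0,0,0],0],
  [[0,0,0],0],
  [[0,0,0],0],
  [[0,0,0],0],
])

```text
time_s: 28.55
tool_pos: [0.611, 0.2713, 0.1027]
tool_rot: [145.3, 6.5, 95.4]
force: [4.6, -0.9, 6.0]
grip_width: 0.0555
grasp_force: 25.0
```

Run:
```python
from h import *
_,R,p=st(); rep(np.array([.6135,.2693,.101]),9.8)
```

```text
t 28.55 p [0.611  0.2713 0.1027] rot [145.3   6.5  95.4] q [-59.  11.  22. 118.  39.  31. -60.]
lean x,y deg [35.2 -2.2] tool y [0.812 0.141 0.566] head 9.9 F [ 4.6 -0.9  6. ] w 0.0555 gf 25.0
shift mm [-2.   0.8  2.9]
turn rad 0.001
```

arm_command([
  [[0,0,-3],0],
  [[0,0,-6],0],
  [[0,0,-10],0],
  [[0,0,-15],0],
  [[0,0,-20],0],
], grip_force=30)

```text
time_s: 29.05
tool_pos: [0.5961, 0.27, 0.1147]
tool_rot: [145.7, 6.6, 95.3]
force: [4.3, 1.1, -4.0]
grip_width: 0.0555
grasp_force: 30.0
```

arm_command([
  [[0,-8,-8],0],
  [[0,-20,-20],0],
  [[0,-35,-35],0],
  [[0,-50,-50],0],
  [[0,-65,-65],0],
])

```text
time_s: 29.55
tool_pos: [0.5048, 0.2636, 0.1317]
tool_rot: [145.7, 6.6, 95.3]
force: [-0.7, -0.7, -6.8]
grip_width: 0.0599
grasp_force: 26.8
```

Run:
```python
from h import *
rep((.5,.20,.22),-3.8)
im,d,P=snap('side'); cv2.imwrite('pics/s6.png',im[120:330,110:390])
```

```text
t 29.55 p [0.5048 0.2636 0.1317] rot [145.7   6.6  95.3] q [-65.  -3.  18. 127.  44.  41. -70.]
lean x,y deg [34.7 -2.4] tool y [0.817 0.141 0.56 ] head 9.8 F [-0.7 -0.7 -6.8] w 0.0599 gf 26.8
shift mm [-72.7  36.5 -72.5]
turn rad 0.196
```

View pics/s6.png

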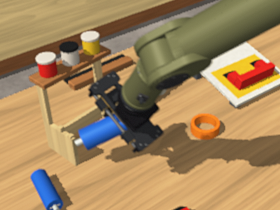

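```bash
cat > roll.py <<'E'
from h import *
from scipy.optimize import least_squares
def fit(cams=('side','top','wrist')):
    _,R,p=st(); rep()
    for nm in cams:
        im,d,P=snap(nm); cv2.imwrite(f'pics/r_{nm}.png',im)
        H=cv2.cvtColor(im,cv2.COLOR_BGR2HSV)
        m=(H[...,0]>100)&(H[...,0]<130)&(H[...,1]>120)&(np.linalg.norm(P-p,axis=-1)<.11)
        q=P[m]; 
        if len(q)<60: print(nm,len(q)); continue
        q=q[::max(1,len(q)//1500)]
        ax=lambda x: np.array([np.cos(x[3])*np.cos(x[4]),np.sin(x[3])*np.cos(x[4]),np.sin(x[4])])
        f=lambda x:np.r_[np.linalg.norm(np.cross(q-x[:3],ax(x)),axis=1)-.028,(x[:3]-p)@ax(x)]
        h=np.arctan2(R[1,0],R[0,0])
        best=min((least_squares(f,[*(p+R@[0,0,dz]),h+dh,v],loss='soft_l1',f_scale=.002) for dh in(-.2,0,.2) for v in(-.2,0,.2) for dz in (0,.01)),key=lambda s:s.cost)
        x=best.x;a=ax(x);t=np.percentile((q-x[:3])@a,[.5,99.5])
        print(nm,len(q),'near tcp',np.round(x[:3],4),'in tool',np.round(R.T@(x[:3]-p)*1000,1),'axis deg',np.round(np.degrees(x[3:]),1),'axis tool',np.round(R.T@a,3),'t',np.round(t,4),'cost',best.cost*1e6/len(q))
if __name__=='__main__': fit()
E
python3 roll.py
```

```text
t 29.6 p [0.5014 0.2637 0.1304] rot [145.9   6.7  95.4] q [-65.  -3.  18. 127.  44.  41. -70.]
lean x,y deg [34.6 -2.4] tool y [0.818 0.143 0.557] head 9.9 F [-2.6 -0.6 -6.3] w 0.0598 gf 26.7
side 841 near tcp [0.5036 0.2621 0.1285] in tool [-1.5  0.6  2.9] axis deg [ 68.8 -18.5] axis tool [0.878 0.231 0.418] t [-0.0207  0.0875] cost 3.1043682899200498
top 538 near tcp [0.5053 0.2609 0.1268] in tool [-2.7  0.8  5.3] axis deg [ 68.8 -17.4] axis tool [0.882 0.243 0.404] t [-0.0708  0.0883] cost 3.4358718399081494
wrist 1512 near tcp [0.5049 0.2618 0.129 ] in tool [-2.   1.9  3.3] axis deg [ 69. -18.] axis tool [0.881 0.234 0.41 ] t [-0.0285  0.0892] cost 0.7109908699163796
```

arm_command([
  [[-1,5,-8],0],
  [[-2,11,-16],0],
  [[-4,20,-28],0],
  [[-6,28,-40],0],
  [[-8,36,-52],0],
])

```text
time_s: 30.25
tool_pos: [0.5073, 0.2637, 0.1975]
tool_rot: [145.6, 6.6, 95.3]
force: [-0.2, -0.6, -6.4]
grip_width: 0.0595
grasp_force: 26.7
```

```bash
python3 roll.py
```

```text
t 30.25 p [0.5073 0.2637 0.1975] rot [145.6   6.6  95.3] q [-66.  -8.  18. 123.  40.  49. -63.]
lean x,y deg [34.8 -2.4] tool y [0.815 0.141 0.561] head 9.8 F [-0.2 -0.6 -6.4] w 0.0595 gf 26.7
side 890 near tcp [0.5096 0.2622 0.1958] in tool [-1.5  0.7  2.7] axis deg [ 68.2 -18.6] axis tool [0.875 0.232 0.426] t [-0.0226  0.088 ] cost 3.5946181802841064
top 603 near tcp [0.5112 0.262  0.1968] in tool [-2.   2.6  2.9] axis deg [ 68.7 -17.3] axis tool [0.882 0.241 0.405] t [-0.0714  0.0877] cost 2.534899338649792
wrist 1506 near tcp [0.5095 0.263  0.1978] in tool [-1.   1.9  1. ] axis deg [ 68.8 -17.6] axis tool [0.882 0.237 0.408] t [-0.0295  0.0889] cost 0.7239682231978748
```

```bash
cat > plan.py <<'E'
from h import *
from scipy.optimize import brentq
u=np.array([.9826,-.0653,.1736]);n=np.array([-.1733,.0115,.9848]);yy=np.cross(n,u);o=np.array([.577,-.26,.0505])
_,R,p=st()
at=np.array([.881,.236,.41]);at/=np.linalg.norm(at); c=np.array([-1.5,1.2,2.5])/1000
Rn=lambda f:R@Ro.from_euler('z',f).as_matrix()
f=brentq(lambda f:Rn(f)[:,1]@yy-at[1],-.6,.6); R2=Rn(f)
print('turn',f,'head',np.degrees(np.arctan2(R2[1,1],R2[0,1])))
# pivot about tool y to be level with yy
ax=R2.T@yy; print('axis tool final',ax, 'pivot deg',np.degrees(np.arctan2(at[2],at[0])-np.arctan2(ax[2],ax[0])))
a=R2@at; print('before pivot: axis in deck',u@a,yy@a,n@a)
D=np.stack([u,yy,n])
seat=np.array([.008,-.0014,.028])
ctr_t=c+ax*.0085  # roller centre in tool after pivot
tcp=o+D.T@seat-R2@ctr_t; print('TCP target',tcp)
for nm,q in (('lowfinger tip',[[x,-y,8] for x in(-9.5,9.5) for y in(30,43)]),('body rear',[[x,-95,-62] for x in(-38,38)]),('hi finger tip',[[x,40,8] for x in (-9.5,9.5)])):
    for k in q: print(nm,k,np.round(D@(tcp+R2@(np.array(k)/1000)-o)*1000,1))
hov=tcp+.075*n+.012*u
print('hover',hov,'shift',R.T@(hov-p)*1000, 'low end at hover n:',D@(hov+R2@(c+at*.0885)-o)*1000)
E
python3 plan.py
```

```text
turn -0.04281974057807619 head 12.712987371042438
axis tool final [ 0.97169906  0.23600507 -0.00158959] pivot deg 25.050068020794473
before pivot: axis in deck 0.19344653786166743 0.9111319252432616 -0.3637861457389697
TCP target [ 0.57675744 -0.26872475  0.08063636]
lowfinger tip [-9.5, -30, 8] [-15.4 -25.   11. ]
lowfinger tip [-9.5, -43, 8] [-26.9 -28.1   5.7]
lowfinger tip [9.5, -30, 8] [-19.5  -6.6   9.1]
lowfinger tip [9.5, -43, 8] [-30.9  -9.7   3.7]
body rear [-38, -95, -62] [-96.2 -68.   50.6]
body rear [38, -95, -62] [-112.4    5.9   42.9]
hi finger tip [-9.5, 40, 8] [46.2 -8.5 39.8]
hi finger tip [9.5, 40, 8] [42.1  9.9 37.8]
hover [ 0.57555114 -0.26864585  0.15657956] shift [-529.09187623  -42.69986828   93.71031028] low end at hover n: [37.11044705 70.73616553 70.80304764]
```

arm_command([
  [[-25,-2,4],0],
  [[-60,-5,9],0],
  [[-95,-8,15],0],
  [[-130,-11,21],0],
  [[-165,-14,27],0],
])

```text
time_s: 30.9
tool_pos: [0.5238, 0.1043, 0.1831]
tool_rot: [145.9, 6.7, 95.4]
force: [-0.4, 0.7, -7.0]
grip_width: 0.0586
grasp_force: 27.5
```

arm_command([
  [[-35,-3,6],0],
  [[-70,-6,12],0],
  [[-105,-8,18],0],
  [[-140,-11,24],0],
  [[-175,-14,30],0],
])

```text
time_s: 31.4
tool_pos: [0.5458, -0.0728, 0.1715]
tool_rot: [145.9, 6.7, 95.3]
force: [-0.1, 1.1, -5.6]
grip_width: 0.0582
grasp_force: 27.5
```

arm_command([
  [[-35,-3,6],-0.02],
  [[-70,-6,12],-0.043],
  [[-105,-8,18],-0.043],
  [[-140,-11,24],-0.043],
  [[-170,-14,30],-0.043],
])

```text
time_s: 31.9
tool_pos: [0.5676, -0.2434, 0.1594]
tool_rot: [146.1, 8.0, 97.5]
force: [-0.4, -0.0, -6.8]
grip_width: 0.0588
grasp_force: 27.5
```

```bash
python3 roll.py; python3 plan.py | egrep 'turn|TCP|hover'
```

```text
t 31.9 p [ 0.5676 -0.2434  0.1594] rot [146.1   8.   97.5] q [-37.  -9.  63. 124. -12.  28.  47.]
lean x,y deg [34.7 -2.4] tool y [0.812 0.185 0.553] head 12.8 F [-0.4 -0.  -6.8] w 0.0588 gf 27.5
side 646 near tcp [ 0.5699 -0.2446  0.1583] in tool [-1.3  1.1  2.2] axis deg [ 71.9 -21.8] axis tool [0.882 0.193 0.431] t [-0.0444  0.0903] cost 4.482284444463
top 819 near tcp [ 0.572  -0.2475  0.1532] in tool [-3.8 -0.5  7.8] axis deg [ 71.3 -21.9] axis tool [0.877 0.198 0.438] t [-0.078   0.0794] cost 2.4289229819588947
wrist 1501 near tcp [ 0.57   -0.2456  0.1561] in tool [-2.1 -0.2  4.2] axis deg [ 71.  -22.3] axis tool [0.873 0.198 0.446] t [-0.0348  0.0835] cost 0.7116295278075524
turn -0.001266808764278891 head 12.642938384700452
TCP target [ 0.5767684  -0.26871034  0.08064381]
hover [ 0.5755621  -0.26863144  0.15658701] shift [-23.80917706   0.82058328   8.06054406] low end at hover n: [37.15314221 70.51416995 70.2747972 ]
```

```bash
sed -i 's/at=np.array(.*;at/at=np.array([.875,.197,.44]);at/; s/c=np.array(.*$/c=np.array([-2.5,0,4.5])\/1000/; s/ax\*.0085/ax*.003/; s/at\*.0885/at*.083/' plan.py; python3 plan.py
```

```text
turn 0.038494399491194826 head 9.937983094096868
axis tool final [ 0.98028367  0.19719394 -0.00764573] pivot deg 27.142733013049764
before pivot: axis in deck 0.20588615413993377 0.8941106413473667 -0.3976236466866648
TCP target [ 0.57692933 -0.26191461  0.08286465]
lowfinger tip [-9.5, -30, 8] [-16.  -17.2  13.2]
lowfinger tip [-9.5, -43, 8] [-27.6 -19.8   7.9]
lowfinger tip [9.5, -30, 8] [-19.4   1.4  11.5]
lowfinger tip [9.5, -43, 8] [-31.   -1.1   6.2]
body rear [-38, -95, -62] [-98.2 -57.4  52.7]
body rear [38, -95, -62] [-111.6   17.1   45.9]
hi finger tip [-9.5, 40, 8] [46.3 -3.4 41.8]
hi finger tip [9.5, 40, 8] [43.  15.2 40.1]
hover [ 0.57572303 -0.26183571  0.15880785] shift [-17.46368113   3.40995157   6.01849255] low end at hover n: [37.07897924 69.8116233  69.99535887]
```

arm_command([
  [[-8,2,3],0.02],
  [[-17,3,6],0.038],
  [[-16,-3,20],0.038],
  [[-14,-9,33],0.038],
  [[-13,-13,42],0.038],
])

```text
time_s: 32.55
tool_pos: [0.5833, -0.2555, 0.1178]
tool_rot: [145.9, 6.7, 95.9]
force: [-0.5, -0.1, -5.7]
grip_width: 0.0587
grasp_force: 27.5
```

```bash
cat >> plan.py <<'E'
print('F',env.get_obs()['force'],'w',env.get_obs()['grip_width'],'down10',R.T@(-n)*10,'downhill10',-R.T@u*10,'above final',D@(p-tcp)*1000)
E
python3 roll.py; python3 plan.py|egrep 'turn|down'
```

```text
t 32.55 p [ 0.5833 -0.2555  0.1178] rot [145.9   6.7  95.9] q [-35.   7.  68. 124. -46.  30.  75.]
lean x,y deg [34.5 -2.2] tool y [0.817 0.151 0.556] head 10.4 F [-0.5 -0.1 -5.7] w 0.0587 gf 27.5
side 613 near tcp [ 0.586  -0.2569  0.1165] in tool [-1.6  1.2  2.7] axis deg [ 70.8 -20. ] axis tool [0.885 0.196 0.422] t [-0.0436  0.0901] cost 3.8090493857942036
top 768 near tcp [ 0.5846 -0.258   0.1126] in tool [-2.  -2.2  5.2] axis deg [ 70.6 -20.3] axis tool [0.882 0.195 0.428] t [-0.0679  0.0898] cost 3.19562080577172
wrist 1519 near tcp [ 0.5837 -0.2566  0.1153] in tool [-0.9 -1.2  2.4] axis deg [ 70.9 -20.3] axis tool [0.885 0.191 0.425] t [-0.0284  0.0891] cost 0.6258439077841412
turn 0.00614641355361301 head 9.928861106897564
F [ 0.34516152  0.15416036 -5.45048666] w 0.05832427416697096 down10 [ 0.86752848 -4.07439625  9.09100146] downhill10 [ 1.837785   -8.90259232 -4.16614657] above final [11.74605845  5.8599448  33.98872717]
```

arm_command([
  [[-10,0,0],0],
  [[-11,-2,4],0],
  [[-11,-3,7],0],
  [[-10,-4,9],0],
  [[-10,-5,11],0],
], grip_force=12)

```text
time_s: 33.2
tool_pos: [0.5877, -0.2685, 0.1103]
tool_rot: [145.6, 6.7, 95.7]
force: [0.9, -1.7, -3.0]
grip_width: 0.0564
grasp_force: 11.9
```

arm_command([
  [[0,-1,2],0],
  [[0,-2,4],0],
  [[0,-2,5],0],
  [[0,-2,5],0],
  [[0,-2,5],0],
])

```text
time_s: 33.7
tool_pos: [0.5882, -0.269, 0.1042]
tool_rot: [145.7, 6.7, 95.7]
force: [0.4, 0.5, -3.1]
grip_width: 0.0564
grasp_force: 11.9
```

```bash
python3 roll.py; python3 plan.py|egrep 'turn|down'
```

```text
t 33.7 p [ 0.5882 -0.269   0.1042] rot [145.7   6.7  95.7] q [-29.  11.  64. 123. -55.  31.  83.]
lean x,y deg [34.7 -2.3] tool y [0.816 0.148 0.559] head 10.3 F [ 0.4  0.5 -3.1] w 0.0564 gf 11.9
side 581 near tcp [ 0.5906 -0.2695  0.1026] in tool [-0.5  1.   2.6] axis deg [ 87.6 -13.7] axis tool [0.983 0.045 0.179] t [-0.0412  0.0946] cost 3.9400404547289094
top 772 near tcp [ 0.5914 -0.2701  0.0997] in tool [-0.9 -0.1  5.6] axis deg [ 87.6 -12.8] axis tool [0.985 0.053 0.166] t [-0.0651  0.0901] cost 2.3195495711557244
wrist 1540 near tcp [ 0.5895 -0.2695  0.102 ] in tool [-0.4 -0.2  2.5] axis deg [ 87.4 -13.1] axis tool [0.984 0.053 0.172] t [-0.0229  0.0925] cost 0.6333402759065485
turn 0.0043302872949499745 head 9.964441720893326
F [ 0.5492264   0.13138726 -3.54446171] w 0.0560104836613356 down10 [ 0.86697696 -4.11053442  9.07477139] downhill10 [ 1.8183606  -8.89001211 -4.20138435] above final [15.29362219 -6.3248802  19.01094736]
```

```bash
sed -i 's/at=np.array(.*;at/at=np.array([.984,.050,.172]);at/; s/c=np.array(.*$/c=np.array([-.5,0,3.5])\/1000/; s/ax\*.003/ax*.0125/; s/at\*.083/at*.0925/' plan.py; python3 plan.py
```

```text
turn 0.15282073281146924 head -0.3126734187079468
axis tool final [ 0.99869685  0.0499915  -0.00233002] pivot deg 10.04861982242875
before pivot: axis in deck 0.07389023527758737 0.9846491399463386 -0.15783040899966488
TCP target [ 0.5771054  -0.27342885  0.08232028]
lowfinger tip [-9.5, -30, 8] [-16.9 -24.4  11.5]
lowfinger tip [-9.5, -43, 8] [-28.7 -25.    6.1]
lowfinger tip [9.5, -30, 8] [-17.7  -5.4  11.1]
lowfinger tip [9.5, -43, 8] [-29.5  -6.1   5.6]
body rear [-38, -95, -62] [-104.   -55.9   48.5]
body rear [38, -95, -62] [-107.3   20.    46.7]
hi finger tip [-9.5, 40, 8] [ 46.5 -20.9  40.9]
hi finger tip [9.5, 40, 8] [45.7 -1.9 40.5]
hover [ 0.5758991  -0.27334995  0.15826348] shift [ -9.36964121  19.50922709 -51.18528063] low end at hover n: [26.82527521 77.18143566 88.39880871]
F [ 0.5492264   0.13138726 -3.54446171] w 0.0560104836613356 down10 [ 0.86697696 -4.11053442  9.07477139] downhill10 [ 1.8183606  -8.89001211 -4.20138435] above final [14.45071553  5.12792804 19.71768923]
```

arm_command([
  [[-1,2,-4],0.05],
  [[-3,2,-4],0.1],
  [[-5,2,-4],0.15],
  [[-5,2,-4],0.15],
  [[-5,0,0],0.15],
])

```text
time_s: 34.35
tool_pos: [0.5893, -0.2746, 0.1056]
tool_rot: [145.1, 1.9, 88.6]
force: [0.1, -1.5, -2.2]
grip_width: 0.0559
grasp_force: 12.0
```

arm_command([
  [[0,-1,3],0],
  [[1,-3,6],0],
  [[1,-4,9],0],
  [[1,-5,12],0],
  [[1,-6,14],0],
])

```text
time_s: 34.85
tool_pos: [0.5921, -0.2738, 0.0898]
tool_rot: [145.2, 1.9, 88.6]
force: [-0.1, 0.2, -3.8]
grip_width: 0.0558
grasp_force: 12.0
```

```bash
python3 roll.py; python3 plan.py|egrep 'turn|down'
```

```text
t 34.85 p [ 0.5921 -0.2738  0.0898] rot [145.2   1.9  88.6] q [-26.  14.  62. 123. -61.  32.  80.]
lean x,y deg [34.8 -2.3] tool y [ 0.821 -0.002  0.571] head -0.1 F [-0.1  0.2 -3.8] w 0.0558 gf 12.0
side 531 near tcp [ 0.5945 -0.2741  0.088 ] in tool [-0.2  0.9  2.9] axis deg [86.2 -3.4] axis tool [0.999 0.018 0.046] t [-0.0347  0.0944] cost 4.9572594521945925
top 768 near tcp [ 0.5951 -0.2742  0.0847] in tool [-0.2 -0.5  5.9] axis deg [86.8 -2.5] axis tool [0.999 0.018 0.027] t [-0.0658  0.0927] cost 2.2393194861478434
wrist 1511 near tcp [ 0.5933 -0.274   0.0869] in tool [-0.1 -0.6  3.1] axis deg [86.8 -2.7] axis tool [0.999 0.017 0.029] t [-0.0227  0.0923] cost 0.5489836679764857
turn 0.002749635211137423 head -0.31320888553631987
F [ 0.49301067 -0.57628873 -4.14234348] w 0.05604939785036871 down10 [ 0.24323371 -4.19194753  9.07568352] downhill10 [ 0.46853751 -9.0628811  -4.19940945] above final [15.72483022  0.81062832  4.75390076]
```

arm_command([
  [[0,0,1],0.035],
  [[0,-1,2],0.035],
  [[0,-2,4],0.035],
  [[0,-2,5],0.035],
  [[0,-2,5],0.035],
])

```text
time_s: 35.5
tool_pos: [0.5937, -0.2743, 0.0857]
tool_rot: [145.1, 0.7, 86.9]
force: [-3.7, 0.8, 2.9]
grip_width: 0.0556
grasp_force: 12.0
```

arm_command([
  [[0,-3,-1],0],
  [[0,-5,-2],0],
  [[0,-7,-3],0],
  [[0,-9,-4],0],
  [[0,-9,-4],0],
])

```text
time_s: 36.0
tool_pos: [0.5841, -0.274, 0.084]
tool_rot: [145.0, 0.7, 86.9]
force: [-0.2, -0.1, 6.3]
grip_width: 0.0554
grasp_force: 12.0
```

```bash
python3 roll.py; sed -i 's/at=np.array(.*;at/at=np.array([.999,.017,.03]);at/;s/ax\*.0125/ax*.0133/' plan.py; python3 plan.py|egrep 'turn|down'; python3 chk.py
```

```text
t 36.0 p [ 0.5841 -0.274   0.084 ] rot [145.    0.7  86.9] q [-25.  14.  62. 124. -63.  32.  79.]
lean x,y deg [34.9 -2.4] tool y [ 0.819 -0.037  0.573] head -2.6 F [-0.2 -0.1  6.3] w 0.0554 gf 12.0
side 521 near tcp [ 0.5862 -0.2741  0.0823] in tool [-0.   0.8  2.6] axis deg [85.4 -0.1] axis tool [1.    0.027 0.006] t [-0.034   0.0949] cost 5.130357509947
top 758 near tcp [ 0.5874 -0.2742  0.0794] in tool [0.  0.1 5.7] axis deg [86.3 -0.1] axis tool [ 1.     0.014 -0.003] t [-0.0671  0.0924] cost 2.575513997064165
wrist 1531 near tcp [ 0.5855 -0.274   0.0816] in tool [ 0.  -0.2  2.8] axis deg [86.2 -0. ] axis tool [ 1.     0.017 -0.003] t [-0.0211  0.0919] cost 0.5657984000259616
turn 0.00014611295708911483 head -2.613456693404213
F [-1.28171857  1.0287753   6.65330891] w 0.05572522323890638 down10 [ 0.09810015 -4.21986128  9.06547104] downhill10 [ 0.1435313  -9.06364682 -4.22138437] above final [7.18184409 0.75079962 0.41215959]
side 518 zmax [ 3.97255642 27.06678494 46.5686245 ]
all ((-57.86167907714844, -1.4212265014648438), (155.74557495117188, 68.85960388183594), 88.48816680908
[... 186 characters left out ...]
range -90.76305811886357 -30.15501262086398
roller 507 ((5.259244918823242, 15.536056518554688), (136.00575256347656, 55.59278106689453), 85.4136962890625) ztop 60.188658992220624
top 413 zmax [14.89452481 37.12350972 46.62314312]
all ((-57.905147552490234, 36.662506103515625), (73.46952819824219, 59.123165130615234), 89.74820709228516)
bar ((-75.41899108886719, 36.69123077392578), (73.52864837646484, 24.36992835998535), 89.13150024414062) want x -75 if centred; z 40.71690954337172
arm top z 24.103789912862318 x range -84.65758729743574 -28.310291221731205
roller 743 ((15.310733795166016, -0.8599700927734375), (160.8727569580078, 52.677589416503906), 89.86683654785156) ztop 58.85960977663233
```

arm_command([
  [[0,-1,-1],0],
  [[0,-2,-1.5],0],
  [[0,-3,-2],0],
  [[0,-4,-2.4],0],
  [[0,-4,-2.4],0],
])

```text
time_s: 36.75
tool_pos: [0.5792, -0.2735, 0.0832]
tool_rot: [145.1, 0.7, 86.9]
force: [1.9, -0.1, 4.6]
grip_width: 0.0557
grasp_force: 12.0
```

arm_command([
  [[0,-0.5,-0.2],0],
  [[0,-1,-0.5],0],
  [[0,-1.5,-0.7],0],
  [[0,-2,-0.9],0],
  [[0,-2,-0.9],0],
])

```text
time_s: 37.25
tool_pos: [0.5771, -0.2734, 0.0828]
tool_rot: [145.1, 0.7, 86.9]
force: [3.3, 0.1, 5.6]
grip_width: 0.056
grasp_force: 12.0
```

arm_command([
  [[0,-0.3,-0.1],0],
  [[0,-0.6,-0.3],0],
  [[0,-0.9,-0.4],0],
  [[0,-1,-0.5],0],
  [[0,-1,-0.5],0],
])

```text
time_s: 37.75
tool_pos: [0.5762, -0.2733, 0.0826]
tool_rot: [145.1, 0.7, 86.9]
force: [4.5, 0.5, 4.4]
grip_width: 0.0559
grasp_force: 12.0
```

```bash
python3 roll.py|egrep 'F|wrist'; python3 plan.py|egrep 'turn|down'
```

```text
lean x,y deg [34.8 -2.4] tool y [ 0.819 -0.037  0.572] head -2.6 F [4.5 0.5 4.4] w 0.0559 gf 12.0
wrist 1531 near tcp [ 0.5777 -0.2734  0.0802] in tool [ 0.  -0.1  2.9] axis deg [86.2  0.1] axis tool [ 1.     0.018 -0.004] t [-0.0229  0.0921] cost 0.5585768675960243
turn 0.0004598343480768832 head -2.6140164781704995
F [5.87559974 0.17281551 3.97996423] w 0.0558405598837782 down10 [ 0.10267846 -4.21370805  9.06828207] downhill10 [ 0.14488311 -9.06644932 -4.21531571] above final [-0.87245514  0.84244133  0.46192054]
```

arm_command([
  [[0,-0.3,-0.1],0],
  [[0,-0.5,-0.2],0],
  [[0,-0.5,-0.2],0],
  [[0,-0.5,-0.2],0],
  [[0,-0.5,-0.2],0],
])

```text
time_s: 38.4
tool_pos: [0.5757, -0.2732, 0.0825]
tool_rot: [145.1, 0.7, 86.9]
force: [4.0, -1.4, 4.4]
grip_width: 0.0559
grasp_force: 12.0
```

arm_command([
  [[0,0,0],0],
  [[0,0,0],0],
  [[0,0,0],0],
  [[0,0,0],0],
  [[0,0,0],0],
], grip_force=5)

```text
time_s: 38.9
tool_pos: [0.5757, -0.2733, 0.0826]
tool_rot: [145.1, 0.7, 86.9]
force: [4.8, -0.6, 4.1]
grip_width: 0.0559
grasp_force: 5.0
```

```bash
python3 roll.py|egrep 'F|wrist'; python3 chk.py; python3 -c "
import cv2,numpy as np
a=cv2.imread('pics/side4.png')[130:270,260:440];b=cv2.imread('pics/top4.png')[110:250,330:510]
cv2.imwrite('pics/c7.png',cv2.resize(np.hstack([a,b]),None,fx=2.2,fy=2.2))"
```

```text
lean x,y deg [34.8 -2.3] tool y [ 0.819 -0.037  0.572] head -2.6 F [ 4.8 -0.6  4.1] w 0.0559 gf 5.0
wrist 1531 near tcp [ 0.5772 -0.2734  0.0802] in tool [ 0.  -0.1  2.9] axis deg [86.2  0. ] axis tool [ 1.     0.018 -0.004] t [-0.0208  0.0921] cost 0.5689535600985683
side 482 zmax [ 4.81103929 25.89536555 46.91903802]
all ((-65.18211364746094, -1.75848388671875), (156.9610137939453, 65.82709503173828), 85.1560287475586)
bar ((-80.22457885742188, 33.73417663574219), (85.00334930419922, 30.245534896850586), 86.010009765625) want x -75 if centred; z 42.69777449955072
arm top z 25.129984971891897 x range -92.96056794844448 -28.38684795867971
roller 520 ((-2.469440460205078, 19.211437225341797), (66.8206558227539, 149.50694274902344), 1.5405800342559814) ztop 60.43013330555319
top 408 zmax [14.57190801 37.07153445 45.93885977]
all ((-59.249603271484375, 36.316932678222656), (74.87753295898438, 58.757484436035156), 89.78987884521484)
bar ((-76.4948959350586, 36.385719299316406), (74.87093353271484, 24.27085304260254), 89.83418273925781) want x -75 if centred; z 40.203148531003976
arm top z 24.07317466364774 x range -87.19980266004337 -29.77812951648756
roller 745 ((6.476428985595703, -0.95904541015625), (161.20855712890625, 51.57395935058594), 89.52061462402344) ztop 58.736719015266104
```

View pics/c7.png

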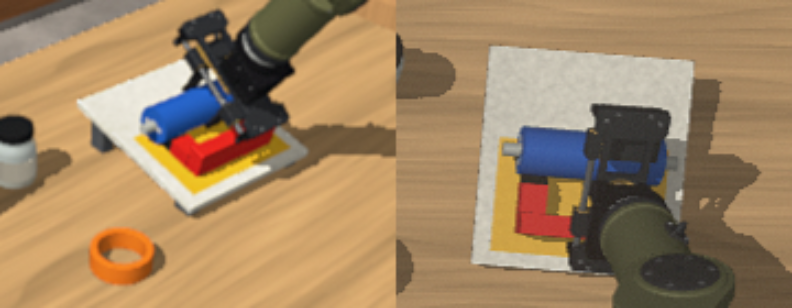

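arm_command([
  [[0,0,0],0],
  [[0,0,0],0],
  [[0,0,0],0],
  [[0,0,0],0],
  [[0,0,0],0],
], grip=-0.6)

```text
time_s: 39.65
tool_pos: [0.5743, -0.273, 0.0812]
tool_rot: [145.2, 0.7, 86.9]
force: [-0.4, -1.2, -0.2]
grip_width: 0.0694
grasp_force: 0.0
```

arm_command([
  [[0,0,-6],0],
  [[0,0,-16],0],
  [[0,0,-32],0],
  [[0,0,-52],0],
  [[0,0,-75],0],
])

```text
time_s: 40.15
tool_pos: [0.5358, -0.2685, 0.1348]
tool_rot: [145.5, 0.5, 87.1]
force: [0.5, -0.0, -0.7]
grip_width: 0.07
grasp_force: 0.0
```

arm_command([
  [[0,0,-20],0],
  [[0,0,-40],0],
  [[0,0,-50],0],
  [[0,0,-50],0],
  [[0,0,-50],0],
])

```text
time_s: 40.65
tool_pos: [0.508, -0.2669, 0.1759]
tool_rot: [145.4, 0.4, 87.0]
force: [-0.3, -0.1, -0.5]
grip_width: 0.0696
grasp_force: 0.0
```

```bash
python3 chk.py; python3 -c "
import cv2,numpy as np
a=cv2.imread('pics/side4.png')[130:270,260:440];b=cv2.imread('pics/top4.png')[110:250,330:510]
cv2.imwrite('pics/c8.png',cv2.resize(np.hstack([a,b]),None,fx=2.2,fy=2.2))"
```

```text
side 671 zmax [ 4.27159139 28.8915164  47.6735306 ]
all ((-61.258758544921875, 0.4161529541015625), (63.778812408447266, 157.6766815185547), 0.3520672619342804)
bar ((-78.50486755371094, -0.6118698120117188), (150.22622680664062, 27.5221004486084), 89.61425018310547) want x -75 if centred; z 43.30574558959547
arm top z 25.57272588868107 x range -93.27704255198854 -29.238109592436185
roller 690 ((-4.817470550537109, 4.790534973144531), (176.36398315429688, 56.66837692260742), 84.6637191772461) ztop 60.189603851596694
top 625 zmax [16.55773961 37.86750401 45.89278863]
all ((-62.438541412353516, -1.059295654296875), (149.9777069091797, 58.2332649230957), 87.21026611328125)
bar ((-76.6128158569336, 19.920684814453125), (107.20840454101562, 24.18833351135254), 89.60792541503906) want x -75 if centred; z 40.78133021388482
arm top z 23.742419268179106 x range -87.22000331711625 -30.089540936174405
roller 910 ((6.937952041625977, -0.5279617309570312), (52.37355422973633, 161.2788543701172), 0.5908954739570618) ztop 59.230535220704
```

View pics/c8.png

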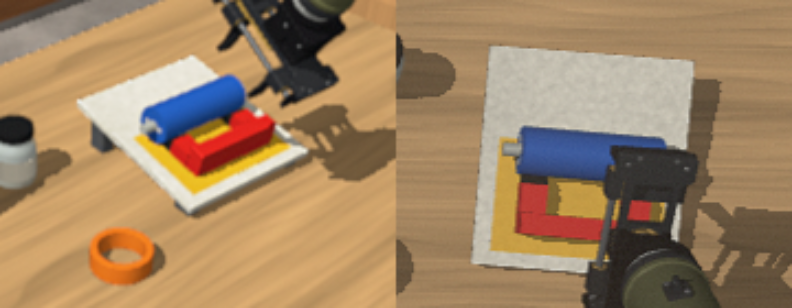

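The picture shows the roller lying level against both toes, with the chock square on the patch and the gripper clear.

```bash
python3 -c "
from cell import env
print(env.sign_off())"
```

```text
the job is handed in; nothing more can be done
None
```

I handed the job in at about 41 s, with no verdict returned: the last images show the chock flat and square within about 2 mm of the patch centre, and the roller released and resting level against both toes, after it had twisted in the grip leaving the rack and been straightened on the board while held.

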